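# Gang-clamp blanks on the drilling sled and line up the marked one

### The arm

A 6-joint arm with a two-finger parallel gripper is mounted at the origin on a cart in front of the work surface, level with it; the furniture and walls round the work are solid. World frame = base frame: x ahead of the robot, y to its left, z up, the work surface at z = 0. Lengths are in mm, angles in rad, forces in N, time in s.
With the tool pointing down it reaches from about 300 to 775 mm from the base axis. Payload 14.6 kg.
Tool frame: the origin (TCP) lies between the finger pads; the fingertips stand 19 mm ahead of it and the grasp point (between the pads) is the TCP; z points along the fingers, y is the line along which they close (so a half turn about z gives the same grasp; the last joint's range is limited). The gripper opens to 94 mm and grips with 3 to 60 N. Pads are 16 mm wide; open, the fingers measure 119 mm over their backs; the gripper's body (75 mm by 177 mm) begins 78 mm behind the grasp point.
Start: joints at [1.176, 0.3, 1.521, -0, 1.321, -0.067], TCP at [177.076, 520.705, 224.446] pointing down, gripper open.
Joint ranges: [-3.03, 3.03], [-0.79, 2.21], [0.23, 2.52], [-1.04, 4.18], [0, 3.07], [-2.55, 2.55]. Speed limits (rad/s): [2.22, 2.22, 2.57, 3.14, 3.14, 3.14].

### API

Orientations are given as [roll, pitch, yaw] about the fixed x, y, z axes, in that order (R = Rz(yaw) Ry(pitch) Rx(roll)).
In Python, from cell import monitor, imaging, job, find_in, trace gives the robot as it stands. The module is installed in compiled form; this text tells all that it offers.
- The arm moves only by the tool arm_command, never from a script. Its argument "steps" is a list of rows, each a list of 5 numbers: the opening, from 0 (shut) to 1 (fully open), then the shift along the tool's x, y, z in mm, then the turn about the tool's z in degrees. In form: [[gripper, dx, dy, dz, turn], ...]. A call has 1 to 20 rows; each row is the pose to reach, as a shift and turn from the pose commanded when the call began, along the tool's axes at that moment; what a row does not reach only later rows make up. A row lasts 1/8 s, in which the tool goes at most 62.5 mm and 10.7 degrees, less where a joint would pass 70% of its speed; a pose out of reach is approached as far as the arm can. A call with a gripper value outside its range is refused whole. The fingers move at their own pace and stop on an object; "force" is the grip in N (left out, the last holds). Time passes only in rows, so rows that repeat a pose let the fingers close. It gives the time, the measured TCP pose, the force, the opening and the grip force at its end, in the units of the state.
- monitor.read_state(): the state, without advancing time (a new reading comes with each control period).
- imaging.camera(name): name is "side" or "top" or "wrist"; returns a dict with "img" (400x640x3 uint8, red, green, blue), "mtx" (3x3 intrinsics, pixels), "view" (4x4, takes a point from world to camera coordinates). Camera axes: x right, y down, z forward; pixel columns grow to the right and rows downward; lengths in mm; the calibration is good to about 2 mm. The wrist camera is an equidistant fisheye: a pixel r from the principal point sees the ray r / f radians off the axis. A picture is of the moment at which its call begins. There is no depth.
- job.sign_off(): hands the job in; it is judged then, once.
Trained networks look in a picture, given as the dict that the camera call returned (one of the last four; its "shot" number tells which), for a name from the list of things; names that differ only in an ending like _2 or _b are one class to them, and where a whole thing is asked for, a point or a joint stands for the part that bears it (a point fixed in the world has none). Each returns a list of dicts, best first, with "p" (0 to 1); they miss things now and then, are a little off and sometimes report something else, mostly with a low value. They report only what shows in the picture. A call takes as long as a camera call. They do not tell look-alikes from the thing itself.
- find_in(picture, target): "rect" ([centre column, centre row, width, height] in pixels, round what is visible of it).
- trace(picture, target): "region" (400x640 bool, what is visible of it) and "rect" ([centre column, centre row, width, height] in pixels, round what is visible of it).
The state is a dict: "clock": time; "joints": joint angles; "qd": joint speeds; "effort": joint torques, N m; "eef_pos": TCP position; "eef_rot": TCP orientation; "wrist_force": force on the tool from outside, world axes, zero at the start; "moment": the same for the moment, N m; "finger_gap": finger opening in mm; "finger_force": force on a finger pad.
Only numpy, scipy, OpenCV 4.12 (cv2) and the standard library are available. Lean on these libraries where they do the work, as an engineer would, in place of code of your own. Each camera call takes 0.05 s, during which the arm holds its last target. There are 200 camera calls.

### The job

Get the batch of aluminium blanks ready for drilling: draw the drill stand's sled fully back to its loading end, turn its winged clamp knob anticlockwise until the clamp is fully open, lay all the blanks flat, side by side across the sled's channel, push the row together with the straightedge until it stands without gaps against the end stop nearest the drill, and lay the straightedge back on the desk well clear of the sled and its rails. Then turn the knob clockwise until it clicks over and stays there, so that the jaw holds the row against the fence, and slide the sled by its post until the cross scribed on the marked blank is exactly under the tip of the drill bit. Do not touch the thin bit, and leave the other things on the desk where they are.

Things in the scene. Friction and masses are not known exactly. Their poses are not given: they have to be found in the camera images.
- drill_stand: Bench drill stand, fixed. Brown base board, two rails along its own y, black motor 45 mm thick upright over own (0, 170) mm, 112 to 250 mm above the desk, column 95 mm behind it. Origin: underside of the base between the rails; own x away from the robot, own y along the rails towards the drill (robot's left). Board spans own x -105 to 60, y -220 to 240 mm; the sled may overhang it by 40 mm.
- bit_tip (a point): Tip of the fixed 3 mm drill bit, which hangs down from the motor's collet; 64 mm above the desk, 7 mm above the top of a blank that lies on the sled.
- sled (a joint): Travel of the sled along the rails in m: 0 at the loading end (away from the drill), up to 0.21 towards the drill (own +y of the stand). Stiff: about 5 N moves it, and it stays where it is left.
- channel (a point): On the sled's deck (top 41 mm above the desk), at the foot of the end stop, middle of its face; moves with the sled; axes as the stand's. The channel runs from here 200 mm to own -y, open at its far end. Its back fence and front rail stand 9 mm above the deck, 12 mm thick. A blank against the fence is centred on own x 0, the line of the bit.
- fence_face (a point): On the deck at the foot of the back fence's face, 25 mm behind (own +x) the channel's centre line, at mid channel (own -y 100 mm from the end stop). The fence is fixed to the sled.
- jaw_face (a point): On the deck at the foot of the clamp jaw's face, mid of its 87 mm length; jaw 9 mm high, 12 mm thick. Open it stands 57 mm from the fence face (32 mm in front of the centre line), in line with the front rail; it covers the channel's first 87 mm from the end stop, enough for a closed row of four. Moves towards the fence as the knob turns.
- post_grip (a point): Grip point of the steel post on the sled's deck by which the sled is slid: round and upright, 16 mm thick below and 18 mm at its head, top 46 mm above the deck, this point 34 mm above the deck; it stands at own (-80, -230) mm from channel.
- knob_grip (a point): Middle of the black wing of the clamp knob: wing 42 mm long along own x, 11 mm thick along own y, 20 mm tall, its underside 23 mm above the deck, this point 33 mm; below it a 27 mm disc with a lobe, on a grey housing 14 mm tall. It turns with the knob about the vertical through this point, which stands 55 mm in front of the open jaw's face.
- clamp_knob (a joint): Angle of the clamp knob in rad, growing clockwise seen from above: 0 open, 1.35 hard closed. Between 0.4 and 1.0 a lobe on its disc must push a sprung roller aside (up to about 0.25 N m, either way). It tops the roller at 0.70; beyond 0.8 it snaps on and stays above 0.9 when let go (clicked), let go before that it sticks or falls back. Each rad moves the jaw 10.4 mm; it presses through a spring.
- marked_blank_center (a point): Centre of the marked blank: aluminium, 50 mm along own x, 20 mm along own y, 16 mm high, with a scribed cross, ring and punch dot in the middle of its top. This point is 8 mm above its underside.
- mark (a point): The punch dot at the crossing of the scribed lines: middle of the top face of the marked blank.
- straightedge: The straightedge: offcut of square slotted aluminium profile, 120 mm along own x, 20 x 20 mm across. Origin 10 mm from its centre, at its underside as it lies at the start. Laid across fence and front rail it rides 9 mm above the deck and still meets the blanks, which stand 16 mm high.
- straightedge_center (a point): Centre of the straightedge, 10 mm from each of its long faces.
- blank_1_center (a point): Centre of a plain aluminium blank, 50 mm along own x, 20 mm along own y, 16 mm high, unmarked; this point is 8 mm above its underside. May be absent (None).
- blank_2_center (a point): Centre of a plain aluminium blank, 50 mm along own x, 20 mm along own y, 16 mm high, unmarked; this point is 8 mm above its underside. May be absent (None).
- blank_3_center (a point): Centre of a plain aluminium blank, 50 mm along own x, 20 mm along own y, 16 mm high, unmarked; this point is 8 mm above its underside. May be absent (None).
- side_cutters: Bystander: the side cutters, loose on the desk, to be left alone; origin at its underside.
- eraser: Bystander: the eraser, loose on the desk, to be left alone; origin at its underside.
- hex_key: Bystander: the hex key, loose on the desk, to be left alone; origin at its underside.
- battery: Bystander: the battery, loose on the desk, to be left alone; origin at its underside.
Mind the look-alikes: they are no part of the job. Several things have the shape of the straightedge; the one meant has the colours described above.

How it is judged (in metres and radians):
On the way, in this order (a step that is already met when the one before it is completed fails the run):
1. the sled is drawn back to its loading end (within 2 cm) and the clamp knob turned back to open (value of joint sled below 0.02 m and value of joint clamp_knob below 0.35 rad), for 0.2 s.
2. all blanks lie flat in the channel, pushed together against the end stop without gaps, with the straightedge against the row and the clamp still open (y of any of marked_blank_center, blank_1_center, blank_2_center, blank_3_center in the frame of channel above -0.0135 m and (horizontal distance between marked_blank_center and blank_1_center below 0.023 m or horizontal distance between marked_blank_center and blank_2_center below 0.023 m or horizontal distance between marked_blank_center and blank_3_center below 0.023 m) and y of marked_blank_center in the frame of channel between -0.0745 and -0.0065 m and z of marked_blank_center in the frame of channel between 0.005 and 0.011 m and x of marked_blank_center in the frame of channel between -0.012 and 0.006 m and angle between each of marked_blank_center, blank_1_center, blank_2_center, blank_3_center's own z axis and vertical below 0.12 rad and (horizontal distance between blank_1_center and marked_blank_center below 0.023 m or horizontal distance between blank_1_center and blank_2_center below 0.023 m or horizontal distance between blank_1_center and blank_3_center below 0.023 m) and y of blank_1_center in the frame of channel between -0.0745 and -0.0065 m and z of blank_1_center in the frame of channel between 0.005 and 0.011 m and x of blank_1_center in the frame of channel between -0.012 and 0.006 m and (horizontal distance between blank_2_center and marked_blank_center below 0.023 m or horizontal distance between blank_2_center and blank_1_center below 0.023 m or horizontal distance between blank_2_center and blank_3_center below 0.023 m) and y of blank_2_center in the frame of channel between -0.0745 and -0.0065 m and z of blank_2_center in the frame of channel between 0.005 and 0.011 m and x of blank_2_center in the frame of channel between -0.012 and 0.006 m and (horizontal distance between blank_3_center and marked_blank_center below 0.023 m or horizontal distance between blank_3_center and blank_1_center below 0.023 m or horizontal distance between blank_3_center and blank_2_center below 0.023 m) and y of blank_3_center in the frame of channel between -0.0745 and -0.0065 m and z of blank_3_center in the frame of channel between 0.005 and 0.011 m and x of blank_3_center in the frame of channel between -0.012 and 0.006 m and (contact force between straightedge and marked_blank above 0.1 N or contact force between straightedge and blank_1 above 0.1 N or contact force between straightedge and blank_2 above 0.1 N or contact force between straightedge and blank_3 above 0.1 N) and value of joint clamp_knob below 0.6 rad), for 0.05 s.
3. the clamp knob has clicked over with the closed-up row between jaw and fence, the sled still on the loading side and the straightedge back on the desk (y of any of marked_blank_center, blank_1_center, blank_2_center, blank_3_center in the frame of channel above -0.0135 m and (horizontal distance between marked_blank_center and blank_1_center below 0.023 m or horizontal distance between marked_blank_center and blank_2_center below 0.023 m or horizontal distance between marked_blank_center and blank_3_center below 0.023 m) and y of marked_blank_center in the frame of channel between -0.0745 and -0.0065 m and z of marked_blank_center in the frame of channel between 0.005 and 0.011 m and x of marked_blank_center in the frame of channel between -0.012 and 0.006 m and angle between each of marked_blank_center, blank_1_center, blank_2_center, blank_3_center's own z axis and vertical below 0.12 rad and (horizontal distance between blank_1_center and marked_blank_center below 0.023 m or horizontal distance between blank_1_center and blank_2_center below 0.023 m or horizontal distance between blank_1_center and blank_3_center below 0.023 m) and y of blank_1_center in the frame of channel between -0.0745 and -0.0065 m and z of blank_1_center in the frame of channel between 0.005 and 0.011 m and x of blank_1_center in the frame of channel between -0.012 and 0.006 m and (horizontal distance between blank_2_center and marked_blank_center below 0.023 m or horizontal distance between blank_2_center and blank_1_center below 0.023 m or horizontal distance between blank_2_center and blank_3_center below 0.023 m) and y of blank_2_center in the frame of channel between -0.0745 and -0.0065 m and z of blank_2_center in the frame of channel between 0.005 and 0.011 m and x of blank_2_center in the frame of channel between -0.012 and 0.006 m and (horizontal distance between blank_3_center and marked_blank_center below 0.023 m or horizontal distance between blank_3_center and blank_1_center below 0.023 m or horizontal distance between blank_3_center and blank_2_center below 0.023 m) and y of blank_3_center in the frame of channel between -0.0745 and -0.0065 m and z of blank_3_center in the frame of channel between 0.005 and 0.011 m and x of blank_3_center in the frame of channel between -0.012 and 0.006 m and x of marked_blank_center in the frame of channel between -0.003 and 0.003 m and x of blank_1_center in the frame of channel between -0.003 and 0.003 m and x of blank_2_center in the frame of channel between -0.003 and 0.003 m and x of blank_3_center in the frame of channel between -0.003 and 0.003 m and value of joint clamp_knob above 0.85 rad and value of joint sled below 0.1 m and height (world z) of straightedge_center below 0.015 m), for 0.2 s.
4. the scribed cross stands under the tip of the bit (horizontal distance between mark and bit_tip below 0.003 m), for 0.2 s.
At the end, for the whole second after the job is handed in: Blanks flat in the channel, within 3 mm of the fence, in one closed row (neighbours' centres under 23 mm apart) from the end stop; knob past its click (over 0.85 rad); sled still, cross within 3 mm sideways of the bit's tip; straightedge on the desk clear of the stand (y of any of marked_blank_center, blank_1_center, blank_2_center, blank_3_center in the frame of channel above -0.0135 m and (horizontal distance between marked_blank_center and blank_1_center below 0.023 m or horizontal distance between marked_blank_center and blank_2_center below 0.023 m or horizontal distance between marked_blank_center and blank_3_center below 0.023 m) and y of marked_blank_center in the frame of channel between -0.0745 and -0.0065 m and z of marked_blank_center in the frame of channel between 0.005 and 0.011 m and x of marked_blank_center in the frame of channel between -0.012 and 0.006 m and angle between each of marked_blank_center, blank_1_center, blank_2_center, blank_3_center's own z axis and vertical below 0.12 rad and (horizontal distance between blank_1_center and marked_blank_center below 0.023 m or horizontal distance between blank_1_center and blank_2_center below 0.023 m or horizontal distance between blank_1_center and blank_3_center below 0.023 m) and y of blank_1_center in the frame of channel between -0.0745 and -0.0065 m and z of blank_1_center in the frame of channel between 0.005 and 0.011 m and x of blank_1_center in the frame of channel between -0.012 and 0.006 m and (horizontal distance between blank_2_center and marked_blank_center below 0.023 m or horizontal distance between blank_2_center and blank_1_center below 0.023 m or horizontal distance between blank_2_center and blank_3_center below 0.023 m) and y of blank_2_center in the frame of channel between -0.0745 and -0.0065 m and z of blank_2_center in the frame of channel between 0.005 and 0.011 m and x of blank_2_center in the frame of channel between -0.012 and 0.006 m and (horizontal distance between blank_3_center and marked_blank_center below 0.023 m or horizontal distance between blank_3_center and blank_1_center below 0.023 m or horizontal distance between blank_3_center and blank_2_center below 0.023 m) and y of blank_3_center in the frame of channel between -0.0745 and -0.0065 m and z of blank_3_center in the frame of channel between 0.005 and 0.011 m and x of blank_3_center in the frame of channel between -0.012 and 0.006 m and x of marked_blank_center in the frame of channel between -0.003 and 0.003 m and x of blank_1_center in the frame of channel between -0.003 and 0.003 m and x of blank_2_center in the frame of channel between -0.003 and 0.003 m and x of blank_3_center in the frame of channel between -0.003 and 0.003 m and value of joint clamp_knob above 0.85 rad and horizontal distance between mark and bit_tip below 0.003 m and velocity of joint sled between -0.005 and 0.005 m/s and height (world z) of straightedge_center below 0.015 m and linear speed of straightedge below 0.02 m/s and (x of straightedge_center in the frame of drill_stand below -0.15 m or x of straightedge_center in the frame of drill_stand above 0.19 m or y of straightedge_center in the frame of drill_stand below -0.25 m or y of straightedge_center in the frame of drill_stand above 0.33 m)); the robot touches nothing.
It fails at once if the drill bit or its collet is pushed with more than 3 N (contact force between drill_bit and anything else above 3 N).
It fails at once if a bystander (side cutters, eraser, hex key or battery) is moved more than 3 cm (distance of any of side_cutters, eraser, hex_key, battery from where it was at the start of the episode above 0.03 m).
Of blank_1, blank_2, blank_3 only 1 to 3 are there at a start; the rules pass over those that are not, and their reading is None.
At some moment in a run one of straightedge, marked_blank, blank_1, blank_2, blank_3 may be knocked a few centimetres aside while the robot is not near it.
Once in a run the grip may slacken for a moment while it holds something.
It also fails if it takes over 210 s, if anything falls off the work surface, if the arm or the gripper's body presses on something with over 40 N, if the wrist force passes 120 N, or if a joint passes its speed limit or range.

## Working session

There is one attempt and no reset: what is moved stays moved. The work goes in short steps, Python scripts to look and compute and a tool call to move; the robot and the scene stay as the last step left them, time stands still between calls to the robot, and variables do not carry over. Pictures are saved under pics/ and viewed, at most 14 in all, crops included, and the job is handed in when it is done.

Besides the shell and the picture viewer there is one more tool, called after "Call:" in YAML: its name, and indented under it one key for each argument. arm_command: Moves the arm, as the interface text tells. Its arguments: {"type":"object","properties":{"steps":{"type":"array","items":{"type":"array","items":{"type":"number"}}},"force":{"type":"number"}},"required":["steps"]}

```bash
mkdir -p pics; cat > h.py <<'E'
import numpy as np, cv2
from cell import monitor, imaging, job, find_in, trace
from scipy.spatial.transform import Rotation as R
def save(p,name,box=None,scale=1):
    im=p["img"][:,:,::-1]
    if box: im=im[box[1]:box[3],box[0]:box[2]]
    im=cv2.resize(np.ascontiguousarray(im),None,fx=scale,fy=scale,interpolation=cv2.INTER_CUBIC)
    cv2.imwrite("pics/"+name,im)
def ray(p,u,v,fish=False):
    K=np.array(p["mtx"]);V=np.array(p["view"])
    x=(u-K[0,2])/K[0,0];y=(v-K[1,2])/K[1,1]
    if fish:
        t=np.hypot(x,y); d=np.array([x/t*np.sin(t),y/t*np.sin(t),np.cos(t)]) if t>1e-9 else np.array([0,0,1.])
    else: d=np.array([x,y,1.])
    Rm=V[:3,:3]; return -Rm.T@V[:3,3], Rm.T@d
def at(p,u,v,z,fish=False):
    o,d=ray(p,u,v,fish); return o+d*(z-o[2])/d[2]
def proj(p,X,fish=False):
    K=np.array(p["mtx"]);V=np.array(p["view"]);c=V[:3,:3]@np.array(X)+V[:3,3]
    if fish:
        r=np.hypot(c[0],c[1]);t=np.arctan2(r,c[2]);q=c[:2]/max(r,1e-9)*t
    else: q=c[:2]/c[2]
    return np.array([K[0,0]*q[0]+K[0,2],K[1,1]*q[1]+K[1,2]])
def st():
    s=monitor.read_state(); print({k:np.round(s[k],3).tolist() for k in("clock","eef_pos","eef_rot","wrist_force","finger_gap","finger_force","joints")})
    return s
E
python3 - <<'E'
from h import *
st()
t=imaging.camera("top");s=imaging.camera("side")
save(t,"t0.png",scale=1.25);save(s,"s0.png",scale=1.25)
for n,p in(("top",t),("side",s)):
    print(n,np.round(p["mtx"],1).tolist(),np.round(p["view"],3).tolist())
    for k in["drill_stand","sled","post_grip","knob_grip","marked_blank_center","blank_1_center","straightedge","side_cutters","eraser","hex_key","battery"]:
        print(k,[(np.round(a["rect"]).tolist(),round(a["p"],2)) for a in find_in(p,k)][:5])
E
```

```text
{'clock': 0.0, 'eef_pos': [176.989, 520.49, 223.885], 'eef_rot': [-3.14, -0.0, 2.814], 'wrist_force': [-0.193, 0.645, 0.188], 'finger_gap': 93.656, 'finger_force': 0.0, 'joints': [1.176, 0.3, 1.522, 0.0, 1.321, -0.067]}
top [[456.3, 0.0, 323.4], [0.0, 456.3, 199.4], [0.0, 0.0, 1.0]] [[-0.011, -1.0, 0.001, 105.259], [-0.978, 0.011, -0.21, 491.852], [0.21, -0.004, -0.978, 1541.954], [0.0, 0.0, 0.0, 1.0]]
drill_stand [([348.0, 168.0, 130.0, 80.0], 0.62)]
sled [([339.0, 186.0, 78.0, 43.0], 0.68)]
post_grip [([341.0, 189.0, 79.0, 44.0], 0.8)]
knob_grip [([319.0, 200.0, 5.0, 7.0], 0.51), ([340.0, 187.0, 80.0, 48.0], 0.45)]
marked_blank_center []
blank_1_center [([294.0, 235.0, 16.0, 32.0], 0.62)]
straightedge [([341.0, 185.0, 75.0, 46.0], 0.57), ([181.0, 241.0, 32.0, 26.0], 0.5), ([295.0, 233.0, 10.0, 34.0], 0.46)]
side_cutters [([458.0, 220.0, 15.0, 26.0], 0.61)]
eraser [([464.0, 189.0, 12.0, 11.0], 0.67)]
hex_key []
battery [([232.0, 189.0, 12.0, 7.0], 0.69), ([295.0, 233.0, 13.0, 32.0], 0.42)]
side [[376.5, 0.0, 320.4], [0.0, 376.5, 201.0], [0.0, 0.0, 1.0]] [[0.982, 0.187, -0.02, -494.894], [0.118, -0.7, -0.704, 56.647], [-0.146, 0.689, -0.71, 1270.411], [0.0, 0.0, 0.0, 1.0]]
drill_stand [([349.0, 221.0, 98.0, 161.0], 0.61), ([290.0, 322.0, 18.0, 10.0], 0.55)]
sled [([331.0, 226.0, 61.0, 73.0], 0.97)]
post_grip [([330.0, 222.0, 61.0, 74.0], 0.75)]
knob_grip []
marked_blank_center [([290.0, 323.0, 18.0, 17.0], 0.49), ([302.0, 367.0, 18.0, 20.0], 0.22)]
blank_1_center [([253.0, 298.0, 18.0, 16.0], 0.44), ([260.0, 348.0, 40.0, 34.0], 0.4)]
straightedge [([298.0, 188.0, 37.0, 10.0], 0.83), ([315.0, 123.0, 13.0, 19.0], 0.53), ([349.0, 222.0, 99.0, 162.0], 0.49)]
side_cutters [([332.0, 225.0, 61.0, 78.0], 0.68), ([259.0, 348.0, 43.0, 36.0], 0.65)]
eraser [([303.0, 367.0, 19.0, 21.0], 0.52)]
hex_key []
battery []
```

View pics/t0.png

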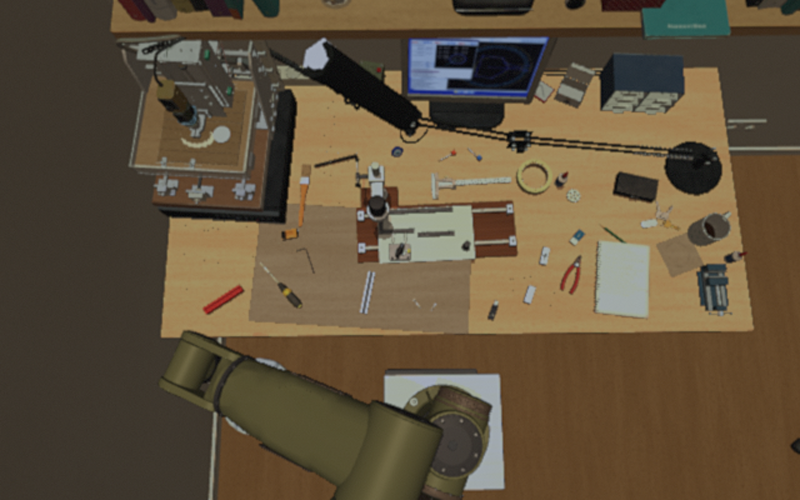

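View pics/s0.png

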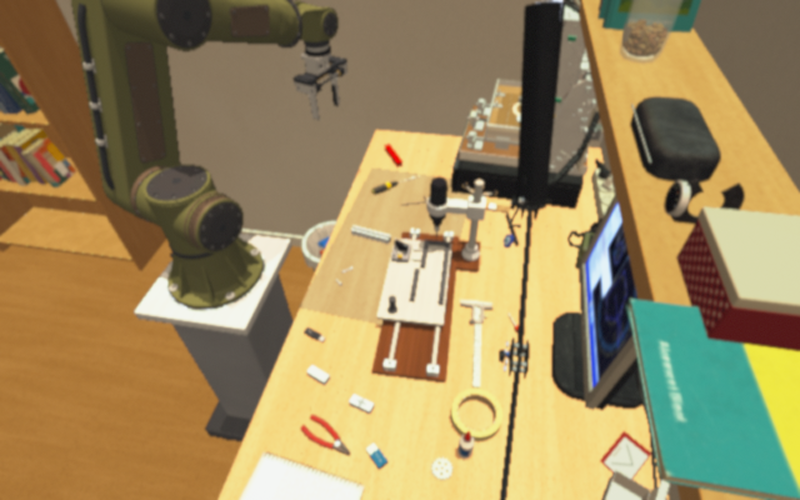

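Top view (800-px scale): the stand is at about (437,232) with the sled towards the drill. The aluminium bar at (367,292) is the straightedge; the red bar at (224,299) is a look-alike because its colour is wrong. Bright blocks at (545,256) and (530,294) are the likely blanks, the dark stick at (493,310) is not one, and the battery is at (290,235).

```bash
python3 - <<'E'
from h import *
t=imaging.camera("top");s=imaging.camera("side")
def tw(n,u,v,z): print("T",n,np.round(at(t,u/1.25,v/1.25,z),0))
def sw(n,u,v,z): print("S",n,np.round(at(s,u/1.25,v/1.25,z),0))
tw("blkA",545,256,16);tw("blkB",530,294,16);tw("usb",493,310,5);tw("se",367,292,20)
sw("blkB",317,374,16);sw("blkA",361,403,16);sw("usb",314,334,5);sw("se",371,233,20)
tw("post",466,246,87);sw("post",393,298,87)
tw("brdFL",360,263,20);tw("brdBR",514,202,20);tw("brdFR",516,256,20);tw("cutters",570,275,5);tw("battery",290,235,5);tw("hex",307,260,3);tw("eraser",577,237,8)
tw("motor",377,203,250)
save(t,"t1.png",(270,140,480,270),3.8)
E
```

```text
T blkA [ 476. -302.   16.]
T blkB [ 368. -253.   16.]
T usb [ 325. -148.    5.]
T se [378. 206.  20.]
S blkB [ 367. -257.   16.]
S blkA [ 478. -305.   16.]
S usb [ 323. -150.    5.]
S se [381. 199.  20.]
T post [493. -69.  87.]
S post [502. -75.  87.]
T brdFL [461. 226.  20.]
T brdBR [ 637. -221.   20.]
T brdFR [ 477. -218.   20.]
T cutters [ 423. -372.    5.]
T battery [549. 430.   5.]
T hex [475. 379.   3.]
T eraser [ 533. -400.    8.]
T motor [569. 167. 250.]
```

View pics/t1.png

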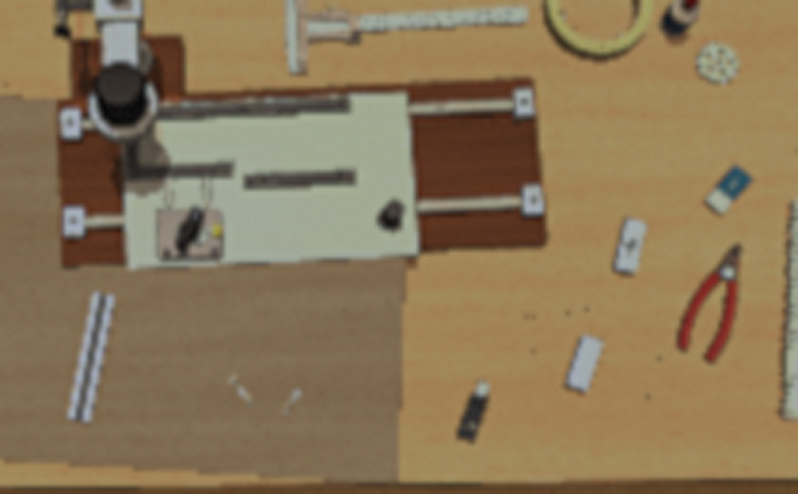

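The crop confirms it: the block at (629,246) carries the mark, the one at (584,363) is plain, and nothing else looks like a blank. The slotted aluminium bar at (90,356) is the straightedge. The post is at (391,215) and the knob at (190,230). The stand comes out at about (574,-2) with yaw about 2°. I'll move over the post next.

Call:
arm_command:
  steps:
    - [1, -494, -458, 24, -21]
    - [1, -494, -458, 24, -21]
    - [1, -494, -458, 24, -21]
    - [1, -494, -458, 24, -21]
    - [1, -494, -458, 24, -21]
    - [1, -494, -458, 24, -21]
    - [1, -494, -458, 24, -21]
    - [1, -494, -458, 24, -21]
    - [1, -494, -458, 24, -21]
    - [1, -494, -458, 24, -21]
    - [1, -494, -458, 24, -21]
    - [1, -494, -458, 24, -21]
    - [1, -494, -458, 24, -21]
    - [1, -494, -458, 24, -21]
    - [1, -494, -458, 24, -21]
    - [1, -494, -458, 24, -21]
    - [1, -494, -458, 24, -21]
    - [1, -494, -458, 24, -21]

```text
clock: 3.55
eef_pos: [497.3, -71.9, 200.4]
eef_rot: [-3.142, -0.0, -3.103]
wrist_force: [0.4, -0.0, 0.0]
finger_gap: 94.1
finger_force: 0.0
```

```bash
python3 - <<'E'
from h import *
st()
w=imaging.camera("wrist");t=imaging.camera("top");s=imaging.camera("side")
print(np.round(w["mtx"],1).tolist(),np.round(w["view"],3).tolist())
save(w,"w1.png",scale=1.25)
for p in(w,t,s):
    for k in["post_grip","knob_grip","sled","marked_blank_center","blank_1_center"]:
        print(k,[(np.round(a["rect"]).tolist(),round(a["p"],2)) for a in find_in(p,k)][:3])
print(proj(w,[497,-72,87],True))
E
```

```text
{'clock': 3.55, 'eef_pos': [497.286, -71.888, 200.449], 'eef_rot': [-3.142, -0.0, -3.103], 'wrist_force': [0.417, -0.034, 0.031], 'finger_gap': 94.108, 'finger_force': 0.0, 'joints': [-0.216, 0.216, 1.684, -0.0, 1.241, -1.826]}
[[309.7, 0.0, 319.3], [0.0, 309.7, 203.0], [0.0, 0.0, 1.0]] [[-0.038, 0.999, -0.0, 89.405], [0.958, 0.037, 0.284, -497.184], [0.283, 0.011, -0.959, 229.497], [0.0, 0.0, 0.0, 1.0]]
post_grip [([406.0, 224.0, 224.0, 129.0], 0.74)]
knob_grip [([490.0, 200.0, 33.0, 37.0], 0.67)]
sled [([405.0, 227.0, 227.0, 132.0], 0.57)]
marked_blank_center [([141.0, 165.0, 21.0, 42.0], 0.77)]
blank_1_center [([174.0, 76.0, 25.0, 40.0], 0.88), ([488.0, 200.0, 31.0, 37.0], 0.66), ([471.0, 242.0, 68.0, 14.0], 0.4)]
post_grip [([334.0, 189.0, 65.0, 48.0], 0.58), ([348.0, 170.0, 127.0, 81.0], 0.25)]
knob_grip []
sled []
marked_blank_center [([436.0, 204.0, 6.0, 13.0], 0.44)]
blank_1_center [([423.0, 235.0, 8.0, 15.0], 0.56)]
post_grip [([322.0, 196.0, 5.0, 5.0], 0.74), ([333.0, 225.0, 63.0, 76.0], 0.68)]
knob_grip [([291.0, 322.0, 23.0, 15.0], 0.42), ([333.0, 225.0, 59.0, 65.0], 0.18)]
sled [([331.0, 225.0, 60.0, 73.0], 0.7), ([339.0, 205.0, 7.0, 22.0], 0.3)]
marked_blank_center [([290.0, 321.0, 18.0, 13.0], 0.76)]
blank_1_center [([255.0, 299.0, 19.0, 14.0], 0.62)]
[317.73223321 204.23374746]
```

View pics/w1.png

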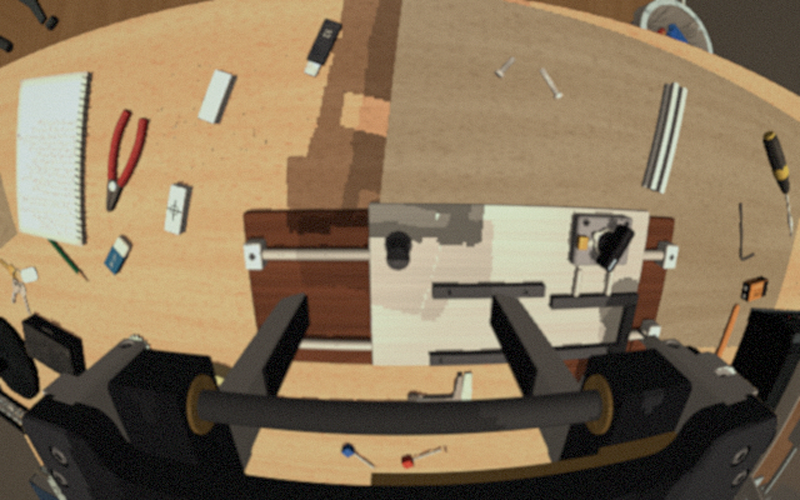

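The wrist view shows the post head at (398,257), the knob wing at (617,249), the marked blank with its cross at (177,208), and the plain blank at (216,96). The slotted straightedge is at (667,137).

```bash
python3 - <<'E'
from h import *
w=imaging.camera("wrist")
g=lambda n,u,v,z: print(n,np.round(at(w,u/1.25,v/1.25,z,True),1))
g("post",398,257,87)
g("knobtop",617,249,84);g("knob end a",604,267,84);g("knob end b",629,231,84)
g("marked",177,208,16);g("m top",180,184,16);g("m bot",174,233,16)
g("plain",216,96,16);g("p top",222,71,16);g("p bot",209,121,16)
g("se",667,137,20);g("se top",678,84,20);g("se bot",655,191,20)
g("deck FL",647,211,41);g("deckFR",370,205,41);g("deckBR",371,364,41)
g("fence faceR",431,353,50);g("fence R top end",545,350,50)
g("stop",632,295,50)
g("screw",254,256,25);g("screw",671,257,25)
g("rail r",434,291,50);g("rail l",544,290,50)
save(w,"w2.png",(430,140,560,300),4)
E
```

```text
post [498.3 -71.4  87. ]
knobtop [485.6 110.6  84. ]
knob end a [501.7 100.6  84. ]
knob end b [469.6 120.   84. ]
marked [ 477.  -296.6   16. ]
m top [ 452.6 -290.9   16. ]
m bot [ 503.2 -303.3   16. ]
plain [ 368.5 -248.1   16. ]
p top [ 344.4 -242.7   16. ]
p bot [ 392.2 -255.3   16. ]
se [379.7 201.1  20. ]
se top [319.9 213.8  20. ]
se bot [437.9 191.8  20. ]
deck FL [456.9 168.7  41. ]
deckFR [467.8 -96.1  41. ]
deckBR [622.1 -93.2  41. ]
fence faceR [601.9 -36.9  50. ]
fence R top end [599.3  75.9  50. ]
stop [540.7 163.2  50. ]
screw [ 521.6 -208.    25. ]
screw [506.5 227.3  25. ]
rail r [539.2 -38.7  50. ]
rail l [536.   62.6  50. ]
```

View pics/w2.png

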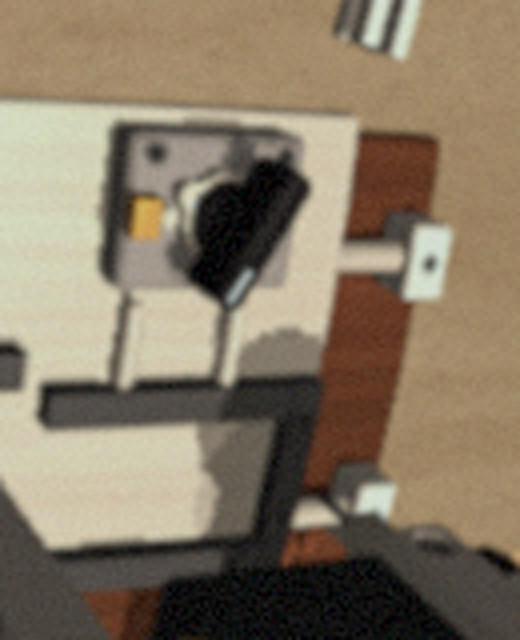

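The knob stands at about 0.58 rad, and the stand yaw is confirmed at 2.0°. Next I'll grip the post and draw the sled back.

Call:
arm_command:
  steps:
    - [1, -1, 0.5, 50, 0]
    - [1, -1, 0.5, 90, 0]
    - [1, -1, 0.5, 125, 0]
    - [1, -1, 0.5, 125, 0]
    - [0.1, -1, 0.5, 125, 0]
    - [0.1, -1, 0.5, 125, 0]
    - [0.1, -1, 0.5, 125, 0]
    - [0.1, -1, 0.5, 125, 0]
    - [0.1, -1, 0.5, 125, 0]
    - [0.1, -1, 0.5, 125, 0]
  force: 35

```text
clock: 5.75
eef_pos: [498.3, -71.4, 75.5]
eef_rot: [3.142, -0.0, -3.103]
wrist_force: [0.0, -0.0, 0.0]
finger_gap: 37.6
finger_force: 0.0
```

Call:
arm_command:
  steps:
    - [0.1, 0, -8, 0, 0]
    - [0.1, 0, -18, 0, 0]
    - [0.1, 0, -28, 0, 0]
    - [0.1, 0, -38, 0, 0]
    - [0.1, 0, -48, 0, 0]
    - [0.1, 0, -58, 0, 0]
    - [0.1, 0, -68, 0, 0]
    - [0.1, 0, -78, 0, 0]
    - [0.1, 0, -88, 0, 0]
    - [0.1, 0, -98, 0, 0]
    - [0.1, 0, -104, 0, 0]
    - [0.1, 0, -104, 0, 0]

```text
clock: 7.25
eef_pos: [502.2, -176.2, 75.4]
eef_rot: [-3.141, -0.0, -3.103]
wrist_force: [-2.1, -5.6, 0.1]
finger_gap: 17.2
finger_force: 35.0
```

Call:
arm_command:
  steps:
    - [0.1, 0, -4, 0, 0]
    - [0.1, 0, -8, 0, 0]
    - [0.1, 0, -12, 0, 0]
    - [0.1, 0, -16, 0, 0]
    - [0.1, 0, -16, 0, 0]

```text
clock: 7.88
eef_pos: [502.5, -185.3, 75.1]
eef_rot: [3.131, -0.003, -3.102]
wrist_force: [-3.0, 49.6, 16.2]
finger_gap: 17.6
finger_force: 35.0
```

The sled is against its end stop: it stalled at y=-185. I'll relax the pull, release, and look.

Call:
arm_command:
  steps:
    - [0.1, 0, 7, 0, 0]
    - [0.1, 0, 7, 0, 0]
    - [0.6, 0, 7, 0, 0]
    - [0.6, 0, 7, 0, 0]
    - [0.6, 0, 7, 0, 0]
    - [0.6, 0, 7, 0, 0]
    - [0.6, 0, 7, -40, 0]
    - [0.6, 0, 7, -80, 0]
    - [0.6, 0, 7, -125, 0]
    - [0.6, 0, 7, -125, 0]

```text
clock: 9.12
eef_pos: [503.8, -184.9, 203.7]
eef_rot: [-3.139, 0.005, -3.103]
wrist_force: [-0.0, 0.1, 0.1]
finger_gap: 56.2
finger_force: 0.0
```

```bash
python3 - <<'E'
from h import *
st()
w=imaging.camera("wrist")
print([np.round(a["rect"],1).tolist() for a in find_in(w,"knob_grip")], proj(w,[503,-185,87],True))
print([ (np.round(at(w,a["rect"][0],a["rect"][1],84,True),1),a["p"]) for a in find_in(w,"knob_grip")])
save(w,"w3.png",scale=1.25)
E
```

```text
{'clock': 9.125, 'eef_pos': [503.783, -184.889, 203.728], 'eef_rot': [-3.139, 0.005, -3.103], 'wrist_force': [-0.022, 0.142, 0.094], 'finger_gap': 56.226, 'finger_force': 0.0, 'joints': [-0.42, 0.285, 1.59, -0.0, 1.261, -2.029]}
[[490.6, 195.3, 35.6, 35.2]] [318.0775062  202.09405319]
[(array([489.4,  -5.5,  84. ]), 0.66)]
```

View pics/w3.png

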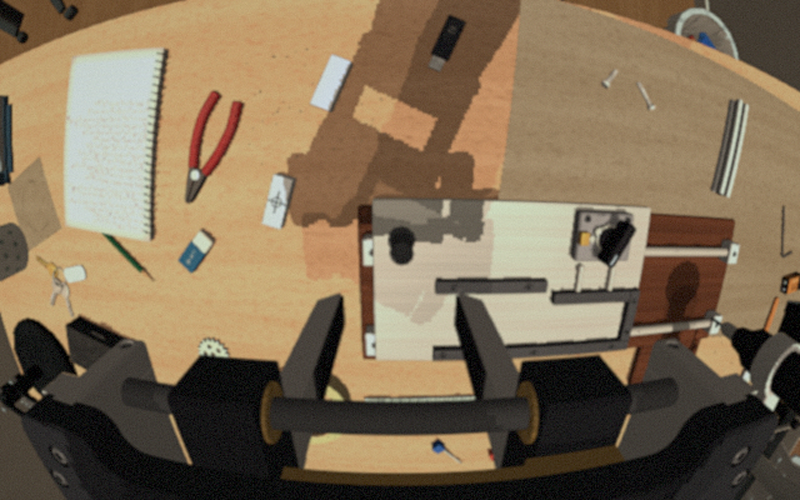

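The post and sled are at the loading end and the wing is about 33° clockwise of own x. I'll move over the knob, turn to match, descend and grip.

Call:
arm_command:
  steps:
    - [0.6, 8, 61, 0, 10]
    - [0.6, 8, 122, 0, 20]
    - [0.6, 8, 182, 0, 30]
    - [0.6, 8, 182, 0, 33]
    - [0.6, 8, 182, 30, 33]
    - [0.6, 8, 182, 30, 33]

```text
clock: 10.02
eef_pos: [486.3, -2.6, 168.0]
eef_rot: [-3.139, -0.005, 2.605]
wrist_force: [-0.1, 0.5, 0.8]
finger_gap: 56.2
finger_force: 0.0
```

```bash
python3 - <<'E'
from h import *
st()
w=imaging.camera("wrist")
im=w["img"].astype(int)
r=[a for a in find_in(w,"knob_grip")]
print([(np.round(a["rect"],1).tolist(),a["p"]) for a in r])
c=proj(w,[489,-3,84],True);print(c)
c=c.astype(int);save(w,"w4.png",(c[0]-80,c[1]-60,c[0]+80,c[1]+60),5)
E
```

```text
{'clock': 10.025, 'eef_pos': [486.317, -2.585, 167.997], 'eef_rot': [-3.139, -0.005, 2.605], 'wrist_force': [-0.062, 0.499, 0.764], 'finger_gap': 56.248, 'finger_force': 0.0, 'joints': [-0.081, 0.219, 1.761, -0.0, 1.167, -1.115]}
[([324.6, 215.2, 34.0, 52.1], 0.57)]
[319.14011759 219.04823198]
```

View pics/w4.png

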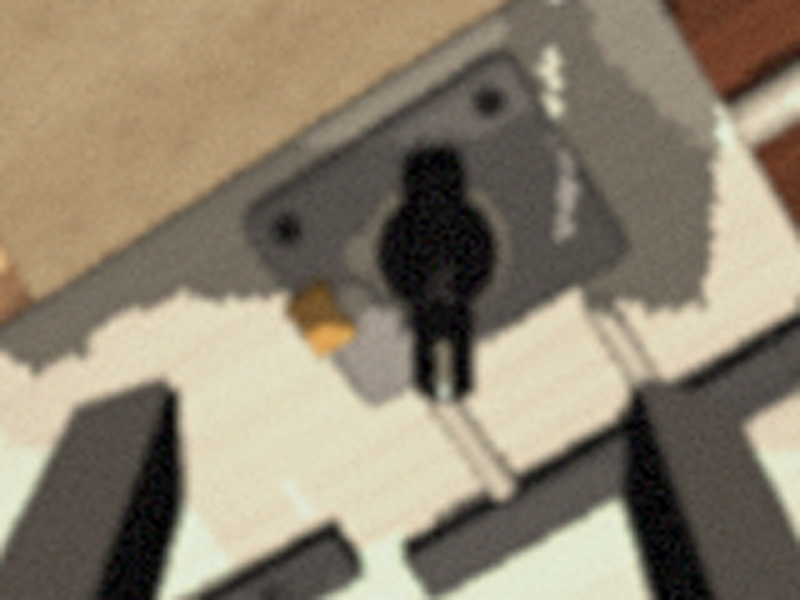

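```bash
python3 - <<'E'
from h import *
w=imaging.camera("wrist")
c=np.array([319,219])-[80,60]
for u,v in((437,270),(434,160),(443,390)): print(np.round(at(w,u/5+c[0],v/5+c[1],84,True),1))
k=at(w,437/5+c[0],270/5+c[1],84,True)
s=monitor.read_state();Rm=R.from_euler("xyz",s["eef_rot"]).as_matrix();print(Rm.T@(k-s["eef_pos"]))
E
```

```text
[489.8   4.2  84. ]
[473.2  13.4  84. ]
[509.2  -6.   84. ]
[ 1.93287626  7.16171694 86.8955176 ]
```

Call:
arm_command:
  steps:
    - [0.6, 1, 7, 0, -1]
    - [0.6, 1, 7, 50, -1]
    - [0.6, 1, 7, 82, -1]
    - [0.6, 1, 7, 82, -1]
    - [0, 1, 7, 82, -1]
    - [0, 1, 7, 82, -1]
    - [0, 1, 7, 82, -1]
    - [0, 1, 7, 82, -1]
    - [0, 1, 7, 82, -1]
    - [0, 1, 7, 82, -1]
    - [0, 1, 7, 82, -1]
    - [0, 1, 7, 82, -1]
  force: 50

```text
clock: 11.68
eef_pos: [489.9, 3.5, 88.5]
eef_rot: [-3.141, -0.001, 2.622]
wrist_force: [-3.8, -1.8, 3.7]
finger_gap: 10.4
finger_force: 50.0
```

Call:
arm_command:
  steps:
    - [0, 0, 0, 0, 0]
    - [0, 0, 0, 0, -4]
    - [0, 0, 0, 0, -8]
    - [0, 0, 0, 0, -12]
    - [0, 0, 0, 0, -16]
    - [0, 0, 0, 0, -20]
    - [0, 0, 0, 0, -23]
    - [0, 0, 0, 0, -26]
    - [0, 0, 0, 0, -26]

```text
clock: 12.8
eef_pos: [489.8, 3.5, 88.5]
eef_rot: [-3.141, -0.002, 3.076]
wrist_force: [-5.4, -2.2, 4.8]
finger_gap: 10.8
finger_force: 50.0
```

```bash
python3 -c "
from h import *
s=st();print(s['moment'])"
```

```text
{'clock': 12.8, 'eef_pos': [489.785, 3.467, 88.512], 'eef_rot': [-3.141, -0.002, 3.076], 'wrist_force': [-5.363, -2.234, 4.847], 'finger_gap': 10.82, 'finger_force': 50.007, 'joints': [-0.067, 0.333, 1.824, -0.001, 0.985, -1.573]}
[-0.4881315   1.05067688 -0.05840975]
```

Call:
arm_command:
  steps:
    - [0, 0, 0, 0, -3]
    - [0, 0, 0, 0, -5]
    - [0, 0, 0, 0, -5]
    - [0, 0, 0, 0, -5]
    - [0.5, 0, 0, 0, -5]
    - [0.5, 0, 0, 0, -5]
    - [0.5, 0, 0, 0, -5]
    - [0.5, 0, 0, -60, -5]
    - [0.5, 0, 0, -100, -5]
    - [0.5, 0, 0, -100, -5]

```text
clock: 14.05
eef_pos: [491.5, 3.7, 191.2]
eef_rot: [-3.141, 0.005, -3.12]
wrist_force: [-0.4, 0.6, -0.3]
finger_gap: 46.6
finger_force: 0.0
```

```bash
python3 - <<'E'
from h import *
st()
w=imaging.camera("wrist")
c=proj(w,[500,3,80],True);print(c)
c=c.astype(int);save(w,"w5.png",(c[0]-150,c[1]-100,c[0]+90,c[1]+80),3.3)
E
```

```text
{'clock': 14.05, 'eef_pos': [491.485, 3.716, 191.17], 'eef_rot': [-3.141, 0.005, -3.12], 'wrist_force': [-0.427, 0.643, -0.262], 'finger_gap': 46.608, 'finger_force': 0.0, 'joints': [-0.067, 0.198, 1.728, 0.0, 1.21, -1.659]}
[316.89935056 213.44252225]
```

View pics/w5.png

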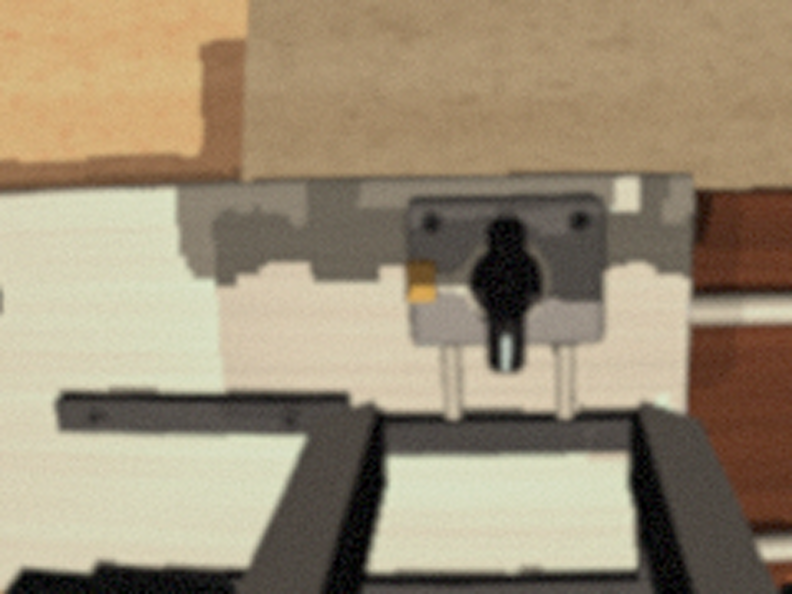

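The clamp is open: the wing lies along own x at (505,290) and the jaw is in line with the rail. The channel point works out to about (575,49.5). Next I'll go over the plain blank.

Call:
arm_command:
  steps:
    - [0.6, 26, -51, 0, 4]
    - [0.6, 52, -102, 8, 8]
    - [0.6, 78, -153, 16, 12]
    - [0.6, 104, -204, 24, 16]
    - [0.6, 129, -254, 40, 16]
    - [0.6, 129, -254, 40, 16]
    - [0.6, 129, -254, 40, 16]

```text
clock: 14.98
eef_pos: [366.6, -252.5, 147.6]
eef_rot: [3.141, -0.001, 2.883]
wrist_force: [1.0, 0.5, -1.0]
finger_gap: 56.3
finger_force: 0.0
```

```bash
cat >> h.py <<'E'
def blank(p,name,z=16,fish=True):
    "centre and long-axis angle (deg) of blanks from trace, world at top height"
    s=monitor.read_state();Rm=R.from_euler("xyz",s["eef_rot"]).as_matrix()
    for a in trace(p,name):
        m=a["region"].astype(np.uint8)
        cs=max(cv2.findContours(m,0,1)[0],key=cv2.contourArea)[:,0]
        P=np.array([at(p,u,v,z,fish)[:2] for u,v in cs],np.float32)
        (c,wh,ang)=cv2.minAreaRect(P)
        if wh[0]<wh[1]: ang-=90;wh=wh[::-1]
        ang=(ang+90)%180-90
        d=Rm.T@(np.array([*c,z])-s["eef_pos"])
        tang=np.degrees(np.arctan2(Rm[1,0],Rm[0,0])); tang=(tang+90)%180-90
        print(name,round(a["p"],2),"px",np.round(a["rect"]).tolist(),"c",np.round(c,1),"size",np.round(wh,1),"ang",round(ang,1),"tool shift",np.round(d,1),"turn",round(tang-ang,1))
E
python3 - <<'E'
from h import *
st()
w=imaging.camera("wrist")
blank(w,"blank_1_center");blank(w,"marked_blank_center")
save(w,"w6.png",scale=1.25)
E
```

```text
{'clock': 14.975, 'eef_pos': [366.58, -252.473, 147.61], 'eef_rot': [3.141, -0.001, 2.883], 'wrist_force': [1.029, 0.464, -0.985], 'finger_gap': 56.297, 'finger_force': 0.0, 'joints': [-0.686, 0.153, 1.893, 0.0, 1.097, -1.998]}
blank_1_center 0.78 px [319.0, 196.0, 20.0, 53.0] c [ 366.  -250.3] size [53.1 20.6] ang -21.8 tool shift [  1.2   1.5 132. ] turn 7.1
blank_1_center 0.29 px [564.0, 286.0, 24.0, 14.0] c [577.8  61.3] size [55.  20.8] ang 75.2 tool shift [-124.2  356.8  132. ] turn -89.9
marked_blank_center 0.8 px [301.0, 297.0, 17.0, 42.0] c [ 473.8 -299.1] size [57.9 19.6] ang -15.6 tool shift [-115.1  -18.5  132.2] turn 0.9
marked_blank_center 0.18 px [502.0, 276.0, 275.0, 192.0] c [590.6 181. ] size [729.2 262.7] ang 55.5 tool shift [-106.2  475.5  132.3] turn -70.2
```

View pics/w6.png

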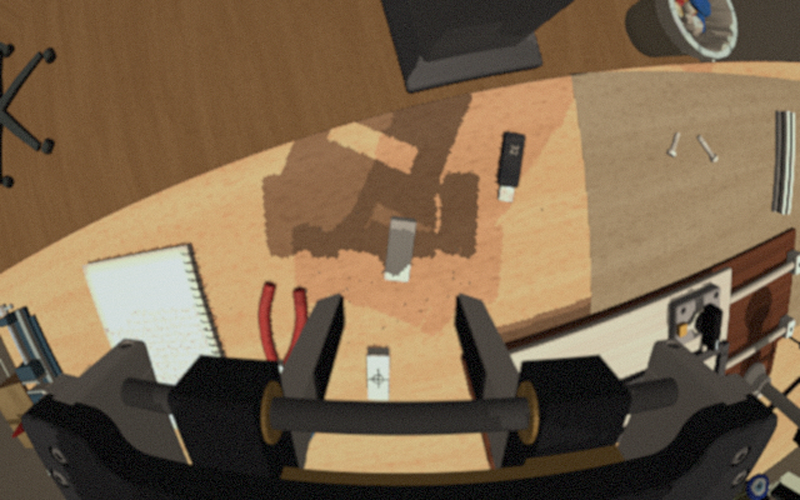

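The plain blank is between the fingers at (400,250), turned about 5° from the tool. The marked blank is below it at (377,378). Gripping the plain one.

Call:
arm_command:
  steps:
    - [0.6, 1, 1.5, 40, 5]
    - [0.6, 1, 1.5, 80, 5]
    - [0.6, 1, 1.5, 115, 5]
    - [0.6, 1, 1.5, 125, 5]
    - [0.6, 1, 1.5, 125, 5]
    - [0, 1, 1.5, 125, 5]
    - [0, 1, 1.5, 125, 5]
    - [0, 1, 1.5, 125, 5]
    - [0, 1, 1.5, 125, 5]
    - [0, 1, 1.5, 125, 5]
    - [0, 1, 1.5, 125, 5]
    - [0, 1, 1.5, 70, 5]
    - [0, 1, 1.5, 20, 5]
    - [0, 1, 1.5, 20, 5]
  force: 30

```text
clock: 16.88
eef_pos: [367.4, -252.1, 131.4]
eef_rot: [-3.14, 0.006, 2.796]
wrist_force: [0.7, -0.4, -1.0]
finger_gap: 19.6
finger_force: 30.0
```

```bash
cat >> h.py <<'E'
CH=np.array([575.2,49.5]);YS=0.0347
def own(x,y,ref=CH):
    c,s=np.cos(YS),np.sin(YS);return ref+np.array([c*x-s*y,s*x+c*y])
def shift(xyz,yaw):
    s=monitor.read_state();Rm=R.from_euler("xyz",s["eef_rot"]).as_matrix()
    d=Rm.T@(np.array(xyz)-s["eef_pos"]); y=s["eef_rot"][2]
    t=(np.degrees(y-yaw)+180)%360-180
    print("shift",np.round(d,1),"turn",round(t,1))
E
python3 - <<'E'
from h import *
st()
shift([*own(-3,-40),126],3.176)
w=imaging.camera("wrist")
blank(w,"blank_1_center",145)
E
```

```text
{'clock': 16.875, 'eef_pos': [367.358, -252.145, 131.363], 'eef_rot': [-3.14, 0.006, 2.796], 'wrist_force': [0.66, -0.38, -0.995], 'finger_gap': 19.618, 'finger_force': 29.987, 'joints': [-0.684, 0.174, 1.912, 0.0, 1.05, -1.909]}
shift [-105.5  315.9    5.3] turn -21.7
blank_1_center 0.68 px [320.0, 251.0, 28.0, 75.0] c [ 356.8 -246.7] size [46.9 17.3] ang -21.0 tool shift [ 10.8   1.2 -15.8] turn 1.2
blank_1_center 0.54 px [632.0, 101.0, 16.0, 89.0] c [334.7  -0.8] size [65.5 25.5] ang -16.0 tool shift [114.8 225.1 -16.2] turn -3.8
blank_1_center 0.21 px [510.0, 266.0, 259.0, 216.0] c [416.5 -66.7] size [298.9 128. ] ang 62.2 tool shift [ 15.5 190.7 -15.9] turn -82.0
```

Call:
arm_command:
  steps:
    - [0, -18, 53, -8, -5]
    - [0, -36, 106, -8, -10]
    - [0, -54, 159, -8, -15]
    - [0, -72, 212, -8, -20]
    - [0, -90, 265, -4, -22]
    - [0, -105.5, 316, 0, -22]
    - [0, -105.5, 316, 0, -22]
    - [0, -105.5, 316, 0, -22]
    - [0, -105.5, 316, 0, -22]
    - [0, -105.5, 316, 0, -22]

```text
clock: 18.23
eef_pos: [572.1, 9.6, 128.6]
eef_rot: [-3.142, 0.0, -3.104]
wrist_force: [-0.6, 0.4, -0.5]
finger_gap: 19.5
finger_force: 30.0
```

```bash
python3 - <<'E'
from h import *
st()
shift([*own(-3,-40),64.3],3.176)
w=imaging.camera("wrist")
save(w,"w7.png",(160,100,480,340),2.5)
E
```

```text
{'clock': 18.225, 'eef_pos': [572.137, 9.557, 128.552], 'eef_rot': [-3.142, 0.0, -3.104], 'wrist_force': [-0.553, 0.441, -0.47], 'finger_gap': 19.523, 'finger_force': 29.986, 'joints': [-0.047, 0.443, 1.56, -0.0, 1.139, -1.656]}
shift [-1.4 -0.2 64.3] turn 0.2
```

View pics/w7.png

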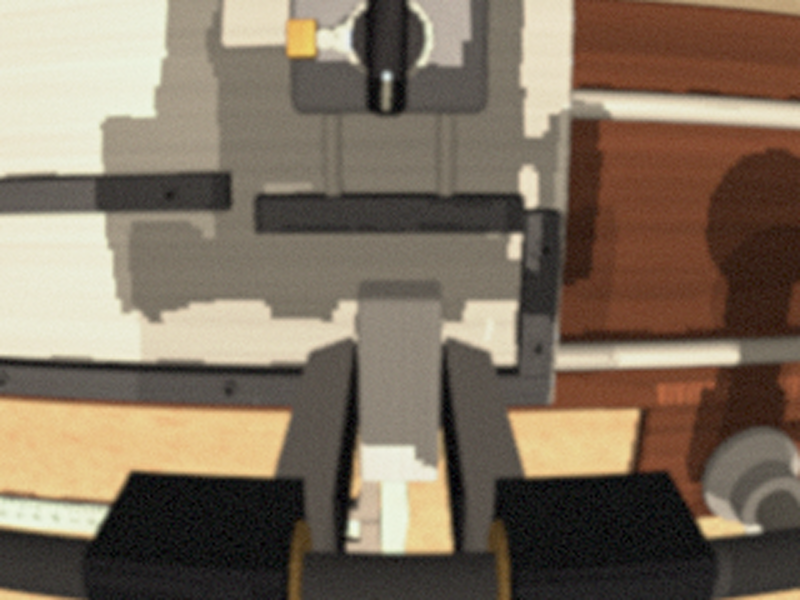

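```bash
python3 - <<'E'
from h import *
w=imaging.camera("wrist")
def g(n,u,v,z):
    P=at(w,u/2.5+160,v/2.5+100,z,True)[:2]-CH
    c,s=np.cos(YS),np.sin(YS);print(n,np.round([c*P[0]+s*P[1],-s*P[0]+c*P[1]],1))
g("stop face near",522,235,50);g("stop face far",520,350,50)
g("fence top front edge",240,366,50);g("fence far left",30,362,50);g("fence foot",240,362,41)
g("jaw face L",260,233,50);g("jaw face R",515,230,50)
g("knob",387,45,84)
g("held near end", 398,285,122);g("held far end",398,478,122)
E
```

```text
stop face near [-23.8   1.5]
stop face far [16.4  3. ]
fence top front edge [ 22.9 -92.6]
fence far left [  24.2 -173.5]
fence foot [ 25.4 -94.5]
jaw face L [-24.3 -83. ]
jaw face R [-25.4  -0.8]
knob [-84.2 -41.4]
held near end [-30.9 -38.4]
held far end [ 20.9 -38.3]
```

```bash
python3 - <<'E'
from h import *
w=imaging.camera("wrist")
def g(n,u,v,z):
    P=at(w,u/2.5+160,v/2.5+100,z,True)[:2]-CH
    c,s=np.cos(YS),np.sin(YS);print(n,np.round([c*P[0]+s*P[1],-s*P[0]+c*P[1]],1))
g("rail rear",100,210,50);g("rail rear R",228,208,50);g("rail front",228,175,50);g("jaw front",300,196,50);g("jaw rear",300,232,50)
# initial view
w={"mtx":[[309.7,0,319.3],[0,309.7,203],[0,0,1]],"view":np.array([[-0.038,0.999,0,89.405],[0.958,0.037,0.284,-497.184],[0.283,0.011,-0.959,229.497],[0,0,0,1]])}
CH0=np.array([571.3,162.5])
for n,u,v in(("rail rear",10,388),("jaw front",150,392),("jaw rear",150,424)):
    P=at(w,u/4+430,v/4+140,50,True)[:2]-CH0;c,s=np.cos(YS),np.sin(YS);print("init",n,np.round([c*P[0]+s*P[1],-s*P[0]+c*P[1]],1))
E
```

```text
rail rear [ -32.3 -137.6]
rail rear R [-32.5 -93. ]
rail front [-43.3 -92.5]
jaw front [-36.3 -69.4]
jaw rear [-24.5 -69.7]
init rail rear [ -32.7 -100.7]
init jaw front [-30.1 -54.3]
init jaw rear [-19.6 -52.3]
```

By measurement the jaw face is 24.5 mm in front of the centre line, while the rail face is at -32.4. So the knob still stands at about 0.7 rad, and the wing lies along own x at mid-throw. I'll park the plain blank flat in the channel beyond the jaw (own y -110), then open the knob by about another 0.75 rad.

Call:
arm_command:
  steps:
    - [0, -1.5, -35, 0, 0]
    - [0, -1.5, -70, 0, 0]
    - [0, -1.5, -70, 25, 0]
    - [0, -1.5, -70, 45, 0]
    - [0, -1.5, -70, 58, 0]
    - [0, -1.5, -70, 64, 0]
    - [0, -1.5, -70, 64, 0]
    - [0, -1.5, -70, 64, 0]

```text
clock: 19.38
eef_pos: [576.9, -59.5, 64.9]
eef_rot: [-3.141, 0.001, -3.103]
wrist_force: [0.2, -0.2, -1.0]
finger_gap: 19.5
finger_force: 30.0
```

Call:
arm_command:
  steps:
    - [0.35, 0, 0, 0, 0]
    - [0.35, 0, 0, 0, 0]
    - [0.35, 0, 0, 0, 0]
    - [0.35, 0, 0, 0, 0]
    - [0.35, 0, 0, -50, 0]
    - [0.35, 0, 0, -90, 0]
    - [0.5, 0, 0, -90, 0]

```text
clock: 20.25
eef_pos: [577.9, -59.7, 157.6]
eef_rot: [-3.14, 0.005, -3.103]
wrist_force: [-0.0, 0.0, 0.4]
finger_gap: 39.9
finger_force: 0.0
```

```bash
python3 - <<'E'
from h import *
st()
shift([*own(-87,-43.5),160],3.176)
shift([489.8,3.5,160],3.176)
w=imaging.camera("wrist");blank(w,"blank_1_center",57);print(own(-3,-110))
E
```

```text
{'clock': 20.25, 'eef_pos': [577.865, -59.675, 157.571], 'eef_rot': [-3.14, 0.005, -3.103], 'wrist_force': [-0.01, 0.024, 0.388], 'finger_gap': 39.925, 'finger_force': 0.0, 'joints': [-0.166, 0.426, 1.511, 0.0, 1.199, -1.775]}
shift [85.6 66.  -3. ] turn 0.2
shift [85.5 66.5 -3. ] turn 0.2
blank_1_center 0.67 px [319.0, 205.0, 18.0, 54.0] c [576.5 -58.2] size [52.1 20.2] ang 2.8 tool shift [ 0.6  1.4 98.3] turn -0.6
[576.01804    -60.53786081]
```

Call:
arm_command:
  steps:
    - [0.5, 43, 33, 0, 0]
    - [0.5, 86, 66, 0, 0]
    - [0.5, 86, 66, 0, 0]
    - [0.5, 86, 66, 40, 0]
    - [0.5, 86, 66, 70, 0]
    - [0.5, 86, 66, 70, 0]
    - [0, 86, 66, 70, 0]
    - [0, 86, 66, 70, 0]
    - [0, 86, 66, 70, 0]
    - [0, 86, 66, 70, 0]
    - [0, 86, 66, 70, 0]
    - [0, 86, 66, 70, 0]
  force: 50

```text
clock: 21.85
eef_pos: [488.3, 3.2, 84.8]
eef_rot: [3.142, 0.0, -3.103]
wrist_force: [-1.6, 0.2, 4.7]
finger_gap: 10.5
finger_force: 50.0
```

Call:
arm_command:
  steps:
    - [0, 0, 0, 0, -5]
    - [0, 0, 0, 0, -10]
    - [0, 0, 0, 0, -15]
    - [0, 0, 0, 0, -20]
    - [0, 0, 0, 0, -25]
    - [0, 0, 0, 0, -29]
    - [0, 0, 0, 0, -33]
    - [0, 0, 0, 0, -33]

```text
clock: 22.85
eef_pos: [488.5, 2.6, 84.8]
eef_rot: [-3.14, 0.0, -2.526]
wrist_force: [0.6, -4.9, 2.9]
finger_gap: 10.7
finger_force: 50.0
```

```bash
python3 -c "
from h import *
s=st();print(s['moment'])"
```

```text
{'clock': 22.85, 'eef_pos': [488.532, 2.569, 84.788], 'eef_rot': [-3.14, 0.0, -2.526], 'wrist_force': [0.554, -4.894, 2.879], 'finger_gap': 10.736, 'finger_force': 49.982, 'joints': [-0.069, 0.336, 1.832, -0.001, 0.973, -2.255]}
[-0.82463233 -0.07047279  0.03079554]
```

Call:
arm_command:
  steps:
    - [0, 0, 0, 0, -4]
    - [0, 0, 0, 0, -8]
    - [0, 0, 0, 0, -8]

```text
clock: 23.22
eef_pos: [488.6, 2.6, 84.8]
eef_rot: [-3.14, 0.0, -2.387]
wrist_force: [1.9, -5.1, 3.9]
finger_gap: 10.4
finger_force: 50.1
```

```bash
python3 -c "
from h import *
s=st();print(s['moment'])"
```

```text
{'clock': 23.225, 'eef_pos': [488.624, 2.593, 84.791], 'eef_rot': [-3.14, 0.0, -2.387], 'wrist_force': [1.854, -5.121, 3.941], 'finger_gap': 10.371, 'finger_force': 50.08, 'joints': [-0.069, 0.336, 1.832, -0.001, 0.973, -2.394]}
[-0.91593536 -0.17901584 -0.45382458]
```

The moment rose to -0.45 N m at the stop, so the clamp is fully open. Releasing and heading to the marked blank.

Call:
arm_command:
  steps:
    - [0, 0, 0, 0, 3]
    - [0.5, 0, 0, 0, 3]
    - [0.5, 0, 0, 0, 3]
    - [0.5, 0, 0, 0, 3]
    - [0.5, 0, 0, 0, 3]
    - [0.5, 0, 0, -45, 3]
    - [0.5, 0, 0, -85, 10]
    - [0.6, 0, 0, -85, 20]
    - [0.6, 0, 0, -85, 30]
    - [0.6, 0, 0, -85, 40]
    - [0.6, 0, 0, -85, 43]
    - [0.6, 0, 0, -85, 43]

```text
clock: 24.72
eef_pos: [488.1, 3.2, 169.4]
eef_rot: [3.142, -0.0, -3.137]
wrist_force: [-0.5, 0.3, 0.6]
finger_gap: 56.3
finger_force: 0.0
```

```bash
python3 - <<'E'
from h import *
st()
shift([477,-302,150],2.883)
w=imaging.camera("wrist")
save(w,"w8.png",(160,120,480,340),2.5)
E
```

```text
{'clock': 24.725, 'eef_pos': [488.095, 3.192, 169.398], 'eef_rot': [3.142, -0.0, -3.137], 'wrist_force': [-0.544, 0.285, 0.568], 'finger_gap': 56.262, 'finger_force': 0.0, 'joints': [-0.069, 0.218, 1.759, 0.0, 1.165, -1.644]}
shift [  12.4 -305.1   19.4] turn 15.1
```

View pics/w8.png

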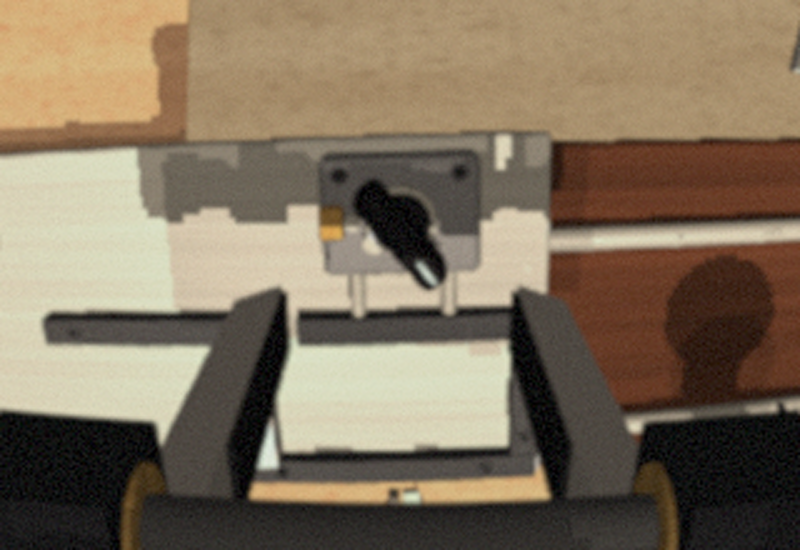

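The jaw is now in line with the front rail (rows 313–343) and the parked blank shows at (268,445). Over to the marked blank.

Call:
arm_command:
  steps:
    - [0.6, 3, -60, 0, 4]
    - [0.6, 6, -120, 0, 8]
    - [0.6, 9, -180, 10, 12]
    - [0.6, 12, -240, 15, 15]
    - [0.6, 12, -305, 20, 15]
    - [0.6, 12, -305, 20, 15]
    - [0.6, 12, -305, 20, 15]
    - [0.6, 12, -305, 20, 15]

```text
clock: 25.78
eef_pos: [477.6, -300.7, 149.7]
eef_rot: [3.142, 0.0, 2.886]
wrist_force: [-0.1, 0.2, -0.2]
finger_gap: 56.3
finger_force: 0.0
```

```bash
python3 - <<'E'
from h import *
st()
w=imaging.camera("wrist")
blank(w,"marked_blank_center")
E
```

```text
{'clock': 25.775, 'eef_pos': [477.601, -300.722, 149.696], 'eef_rot': [3.142, 0.0, 2.886], 'wrist_force': [-0.05, 0.165, -0.168], 'finger_gap': 56.294, 'finger_force': 0.0, 'joints': [-0.627, 0.402, 1.564, 0.0, 1.175, -1.942]}
marked_blank_center 0.92 px [318.0, 196.0, 19.0, 52.0] c [ 477.  -299.4] size [52.4 19.7] ang -15.2 tool shift [  1.1   1.1 133.8] turn 0.6
marked_blank_center 0.65 px [629.0, 51.0, 20.0, 88.0] c [362.  199.4] size [158.5  58. ] ang -23.2 tool shift [238.6 454.5 133.7] turn 8.5
```

Call:
arm_command:
  steps:
    - [0.6, 1, 1, 40, 0.5]
    - [0.6, 1, 1, 80, 0.5]
    - [0.6, 1, 1, 115, 0.5]
    - [0.6, 1, 1, 127, 0.5]
    - [0.6, 1, 1, 127, 0.5]
    - [0, 1, 1, 127, 0.5]
    - [0, 1, 1, 127, 0.5]
    - [0, 1, 1, 127, 0.5]
    - [0, 1, 1, 127, 0.5]
    - [0, 1, 1, 127, 0.5]
    - [0, 1, 1, 127, 0.5]
    - [0, 1, 1, 75, 0.5]
    - [0, 1, 1, 25, 0.5]
    - [0, 1, 1, 25, 0.5]
    - [0, 1, 1, 25, 0.5]
    - [0, 1, 1, 25, 0.5]
  force: 30

```text
clock: 27.88
eef_pos: [476.1, -300.3, 122.9]
eef_rot: [3.141, -0.002, 2.875]
wrist_force: [-0.0, -0.5, 0.1]
finger_gap: 19.9
finger_force: 30.0
```

```bash
python3 - <<'E'
from h import *
st()
shift([*own(-3,-40),128],3.176)
w=imaging.camera("wrist")
blank(w,"marked_blank_center",118)
t=imaging.camera("top");blank(t,"blank_1_center",57,False)
E
```

```text
{'clock': 27.875, 'eef_pos': [476.054, -300.301, 122.878], 'eef_rot': [3.141, -0.002, 2.875], 'wrist_force': [-0.028, -0.5, 0.143], 'finger_gap': 19.851, 'finger_force': 30.0, 'joints': [-0.628, 0.432, 1.591, -0.0, 1.122, -1.932]}
shift [-12.4 324.5  -4.9] turn -17.3
marked_blank_center 0.83 px [320.0, 252.0, 33.0, 82.0] c [ 474.9 -298.1] size [53.3 20.1] ang -16.5 tool shift [1.8 1.8 5.1] turn 1.2
blank_1_center 0.58 px [368.0, 175.0, 2.0, 16.0] c [580.  -56.6] size [54.8 24.7] ang -1.7 tool shift [-35.8 262.5  66.6] turn -13.6
```

Call:
arm_command:
  steps:
    - [0, 0, 0, -15, 0]
    - [0, -3, 50, -15, -5]
    - [0, -5, 105, -15, -10]
    - [0, -7, 160, -15, -15]
    - [0, -9, 215, -15, -17.5]
    - [0, -11, 270, -12, -17.5]
    - [0, -12.5, 324.5, -5, -17.5]
    - [0, -12.5, 324.5, -5, -17.5]
    - [0, -12.5, 324.5, -5, -17.5]
    - [0, -12.5, 324.5, -5, -17.5]
    - [0, -12.5, 324.5, -5, -17.5]

```text
clock: 29.45
eef_pos: [574.1, 8.1, 129.8]
eef_rot: [-3.141, 0.0, -3.104]
wrist_force: [0.2, -0.6, 0.1]
finger_gap: 19.4
finger_force: 30.0
```

```bash
python3 - <<'E'
from h import *
st()
shift([*own(-3,-40),64.5],3.176)
E
```

```text
{'clock': 29.45, 'eef_pos': [574.137, 8.103, 129.782], 'eef_rot': [-3.141, 0.0, -3.104], 'wrist_force': [0.235, -0.605, 0.132], 'finger_gap': 19.402, 'finger_force': 30.0, 'joints': [-0.05, 0.445, 1.553, -0.0, 1.143, -1.658]}
shift [ 0.5  1.3 65.3] turn 0.2
```

Call:
arm_command:
  steps:
    - [0, 0.5, 0, 25, 0]
    - [0, 0.5, 0, 45, 0]
    - [0, 0.5, 0, 58, 0]
    - [0, 0.5, 0, 65, 0]
    - [0, 0.5, 0, 65, 0]
    - [0, 0.5, 0, 65, 0]
    - [0.35, 0.5, 0, 65, 0]
    - [0.35, 0.5, 0, 65, 0]
    - [0.35, 0.5, 0, 65, 0]
    - [0.35, 0.5, 0, 65, 0]
    - [0.35, 0.5, 0, 20, 0]
    - [0.35, 0.5, 0, -20, 0]
    - [0.35, 0.5, 0, -40, 0]
    - [0.35, 0.5, 0, -40, 0]

```text
clock: 31.2
eef_pos: [574.2, 9.0, 170.7]
eef_rot: [-3.141, 0.003, -3.103]
wrist_force: [0.4, 0.2, -1.2]
finger_gap: 33.1
finger_force: 0.0
```

```bash
python3 - <<'E'
from h import *
st()
w=imaging.camera("wrist")
blank(w,"marked_blank_center",57);blank(w,"blank_1_center",57)
print(own(-3,-40),own(-3,-110))
shift([378,206,150],2.958)
save(w,"w9.png",(160,120,480,340),2.5)
E
```

```text
{'clock': 31.2, 'eef_pos': [574.195, 9.033, 170.677], 'eef_rot': [-3.141, 0.003, -3.103], 'wrist_force': [0.356, 0.176, -1.208], 'finger_gap': 33.077, 'finger_force': 0.0, 'joints': [-0.048, 0.4, 1.516, -0.0, 1.224, -1.658]}
marked_blank_center 0.92 px [319.0, 204.0, 24.0, 56.0] c [574.2  10.2] size [51.5 20.6] ang 1.5 tool shift [ -0.5   1.2 112.2] turn 0.7
marked_blank_center 0.17 px [372.0, 225.0, 534.0, 289.0] c [592.1 212.5] size [867. 236.] ang 77.1 tool shift [-26.3 202.6 112.2] turn -74.9
blank_1_center 0.84 px [248.0, 203.0, 23.0, 54.0] c [576.9 -56.2] size [52.5 22.6] ang 1.4 tool shift [ -1.1 -65.4 111.4] turn 0.8
[573.58952742   9.42000027] [576.01804    -60.53786081]
shift [187.4 204.4  18.5] turn 12.7
```

View pics/w9.png

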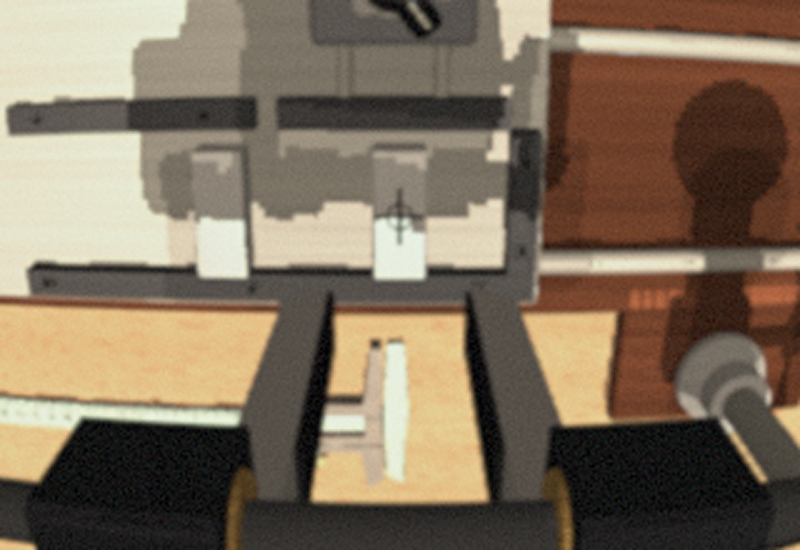

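Both blanks lie flat in the channel, the marked one at (400,215) and the plain one at (220,215). I'll retreat towards the robot first, away from the motor, then go to the straightedge.

Call:
arm_command:
  steps:
    - [0.5, 60, 0, 0, 0]
    - [0.5, 120, 0, 0, 0]
    - [0.5, 187, 0, 0, 5]
    - [0.5, 187, 50, 0, 10]
    - [0.5, 187, 100, 5, 13]
    - [0.5, 187, 155, 10, 13]
    - [0.5, 187, 204, 18, 13]
    - [0.5, 187, 204, 18, 13]
    - [0.5, 187, 204, 18, 13]
    - [0.5, 187, 204, 18, 13]

```text
clock: 32.6
eef_pos: [379.1, 204.7, 151.4]
eef_rot: [-3.141, -0.0, 2.952]
wrist_force: [-1.2, -0.4, -0.4]
finger_gap: 47.2
finger_force: 0.0
```

```bash
python3 - <<'E'
from h import *
st()
w=imaging.camera("wrist")
blank(w,"straightedge",20)
save(w,"w10.png",(160,60,480,300),2.5)
E
```

```text
{'clock': 32.6, 'eef_pos': [379.062, 204.704, 151.351], 'eef_rot': [-3.141, -0.0, 2.952], 'wrist_force': [-1.2, -0.388, -0.415], 'finger_gap': 47.209, 'finger_force': 0.0, 'joints': [0.41, 0.116, 1.926, -0.0, 1.1, -0.971]}
straightedge 0.92 px [606.0, 136.0, 49.0, 65.0] c [360.2 602.5] size [134.3  36.6] ang -57.1 tool shift [ 93.6 387.1 131.5] turn 46.2
straightedge 0.9 px [320.0, 196.0, 23.0, 120.0] c [377.7 206.2] size [121.   21.9] ang -11.7 tool shift [  1.7   1.1 131.5] turn 0.8
```

View pics/w10.png

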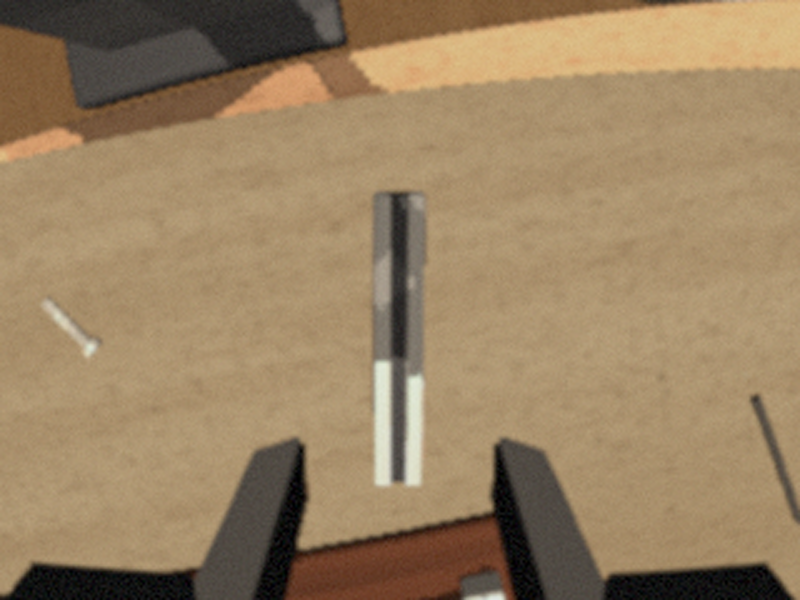

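This is the slotted aluminium bar at (398,340), squarely between the fingers; the red one is the look-alike. I'll grip it high so the fingertips stay above the blanks' tops.

Call:
arm_command:
  steps:
    - [0.5, 1, 1, 45, 0.8]
    - [0.5, 1, 1, 90, 0.8]
    - [0.5, 1, 1, 115, 0.8]
    - [0.5, 1, 1, 123, 0.8]
    - [0.5, 1, 1, 123, 0.8]
    - [0, 1, 1, 123, 0.8]
    - [0, 1, 1, 123, 0.8]
    - [0, 1, 1, 123, 0.8]
    - [0, 1, 1, 123, 0.8]
    - [0, 1, 1, 123, 0.8]
    - [0, 1, 1, 123, 0.8]
    - [0, 1, 1, 75, 0.8]
    - [0, 1, 1, 25, 0.8]
    - [0, 1, 1, 0, 0.8]
    - [0, 1, 1, 0, 0.8]
    - [0, 1, 1, 0, 0.8]
  force: 45

```text
clock: 34.7
eef_pos: [377.6, 206.6, 150.3]
eef_rot: [-3.141, -0.001, 2.939]
wrist_force: [0.4, -0.1, -1.3]
finger_gap: 20.0
finger_force: 45.0
```

```bash
python3 - <<'E'
from h import *
st()
shift([*own(4,-150),150],3.176)
w=imaging.camera("wrist")
blank(w,"straightedge",142)
E
```

```text
{'clock': 34.7, 'eef_pos': [377.633, 206.582, 150.285], 'eef_rot': [-3.141, -0.001, 2.939], 'wrist_force': [0.386, -0.052, -1.283], 'finger_gap': 19.971, 'finger_force': 45.0, 'joints': [0.415, 0.118, 1.927, -0.0, 1.099, -0.953]}
shift [-2.642e+02 -2.591e+02  2.000e-01] turn -13.6
straightedge 0.91 px [606.0, 134.0, 46.0, 64.0] c [334.4 443.8] size [75.6 21.4] ang -55.4 tool shift [ 89.9 223.7   8. ] turn 43.8
straightedge 0.69 px [321.0, 235.0, 37.0, 169.0] c [371.4 209.2] size [110.8  20.1] ang -11.6 tool shift [6.6 1.3 8.1] turn 0.1
straightedge 0.62 px [162.0, 347.0, 37.0, 24.0] c [434.1  68.6] size [30.2 26.2] ang 41.2 tool shift [ -83.1 -123.8    8.1] turn -52.7
straightedge 0.26 px [155.0, 367.0, 14.0, 11.0] c [464.2  44.3] size [19.  11.4] ang -88.1 tool shift [-117.4 -141.6    8.1] turn 76.5
```

Call:
arm_command:
  steps:
    - [0, -20, -55, 0, 0]
    - [0, -40, -110, 0, -3]
    - [0, -60, -165, 0, -6]
    - [0, -80, -215, 0, -9]
    - [0, -110, -259, 0, -12]
    - [0, -160, -259, 0, -13.5]
    - [0, -210, -259, 0, -13.5]
    - [0, -264, -259, 0, -13.5]
    - [0, -264, -259, 0, -13.5]
    - [0, -264, -259, 0, -13.5]
    - [0, -264, -259, 0, -13.5]

```text
clock: 36.17
eef_pos: [584.0, -99.7, 151.5]
eef_rot: [3.142, -0.0, -3.108]
wrist_force: [1.0, -0.1, -0.5]
finger_gap: 19.5
finger_force: 45.0
```

```bash
python3 - <<'E'
from h import *
st()
shift([*own(4,-150),79.5],3.176)
w=imaging.camera("wrist")
save(w,"w11.png",(160,100,480,340),2.5)
E
```

```text
{'clock': 36.175, 'eef_pos': [583.991, -99.697, 151.466], 'eef_rot': [3.142, -0.0, -3.108], 'wrist_force': [0.974, -0.073, -0.516], 'finger_gap': 19.467, 'finger_force': 45.0, 'joints': [-0.231, 0.46, 1.477, -0.0, 1.205, -1.835]}
shift [-0.4 -0.6 72. ] turn -0.0
```

View pics/w11.png

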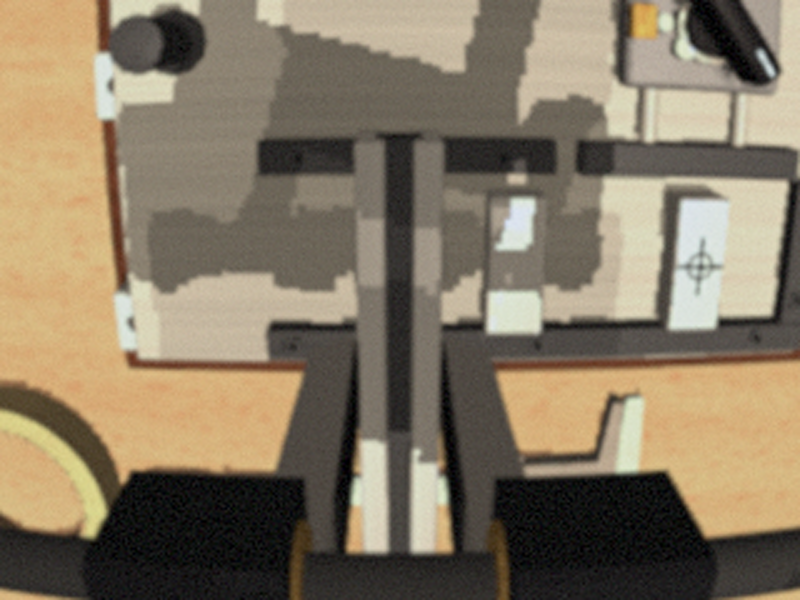

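The bar is across the channel at (400,330), the plain blank is at (515,265), and the cross on the marked blank is at (700,265). Lower it and push.

Call:
arm_command:
  steps:
    - [0, 0, 0, 35, 0]
    - [0, 0, 0, 60, 0]
    - [0, 0, 0, 71.5, 0]
    - [0, 0, 0, 71.5, 0]
    - [0, 0, 0, 71.5, 0]

```text
clock: 36.85
eef_pos: [585.0, -100.0, 80.9]
eef_rot: [-3.141, 0.001, -3.108]
wrist_force: [0.2, 1.5, -1.3]
finger_gap: 19.9
finger_force: 45.0
```

Call:
arm_command:
  steps:
    - [0, 0, 7, 0, 0]
    - [0, 0, 14, 0, 0]
    - [0, 0, 21, 0, 0]
    - [0, 0, 28, 0, 0]
    - [0, 0, 35, 0, 0]
    - [0, 0, 42, 0, 0]
    - [0, 0, 49, 0, 0]
    - [0, 0, 56, 0, 0]
    - [0, 0, 63, 0, 0]
    - [0, 0, 70, 0, 0]
    - [0, 0, 77, 0, 0]
    - [0, 0, 84, 0, 0]
    - [0, 0, 90, 0, 0]
    - [0, 0, 95, 0, 0]
    - [0, 0, 95, 0, 0]

```text
clock: 38.72
eef_pos: [581.5, -4.6, 79.9]
eef_rot: [3.142, -0.0, -3.108]
wrist_force: [-0.6, -0.7, -0.3]
finger_gap: 19.3
finger_force: 45.0
```

Call:
arm_command:
  steps:
    - [0, 0, 1, 0, 0]
    - [0, 0, 2, 0, 0]
    - [0, 0, 3, 0, 0]
    - [0, 0, 4, 0, 0]
    - [0, 0, 5, 0, 0]
    - [0, 0, 5, 0, 0]

```text
clock: 39.48
eef_pos: [581.4, 0.1, 80.0]
eef_rot: [3.142, 0.0, -3.108]
wrist_force: [-0.4, 0.1, -1.3]
finger_gap: 19.8
finger_force: 45.0
```

```bash
python3 - <<'E'
from h import *
w=imaging.camera("wrist")
blank(w,"marked_blank_center",57);blank(w,"blank_1_center",57)
save(w,"w12.png",(240,120,440,270),4)
E
```

```text
marked_blank_center 0.93 px [380.0, 231.0, 32.0, 78.0] c [573.1  41. ] size [53.6 21.6] ang 3.4 tool shift [ 6.9 41.2 23. ] turn -1.4
blank_1_center 0.96 px [351.0, 228.0, 26.0, 64.0] c [570.   22.2] size [45.8 19.5] ang 2.8 tool shift [10.6 22.4 23. ] turn -0.9
```

View pics/w12.png

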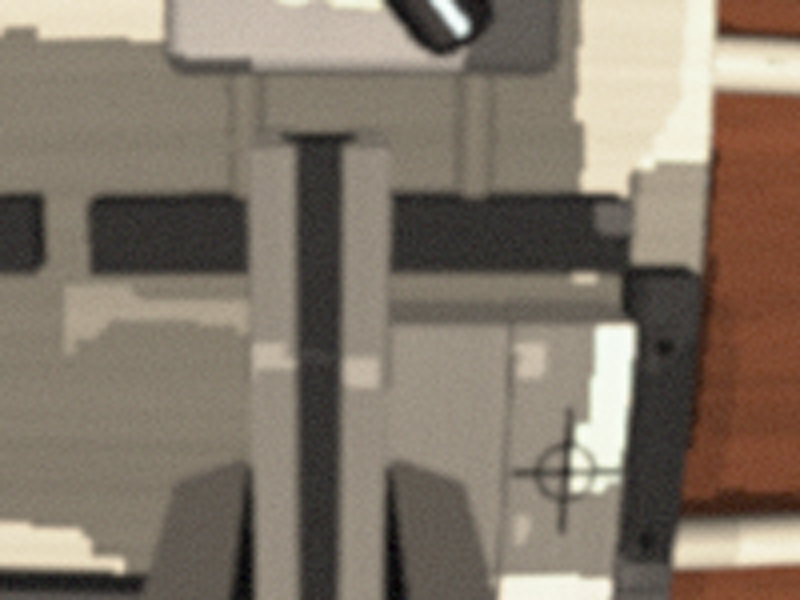

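The two blanks stand together right at the end stop (600,430). I'll push on gently until a force shows.

Call:
arm_command:
  steps:
    - [0, 0, 1, 0, 0]
    - [0, 0, 1.5, 0, 0]
    - [0, 0, 2, 0, 0]
    - [0, 0, 2, 0, 0]

```text
clock: 40.12
eef_pos: [581.5, 1.7, 80.1]
eef_rot: [-3.141, 0.0, -3.108]
wrist_force: [1.0, -5.1, -0.3]
finger_gap: 19.5
finger_force: 45.0
```

Call:
arm_command:
  steps:
    - [0, 0, 1, 0, 0]
    - [0, 0, 1.5, 0, 0]
    - [0, 0, 2, 0, 0]
    - [0, 0, 2, 0, 0]

```text
clock: 40.62
eef_pos: [581.4, 3.8, 80.1]
eef_rot: [-3.141, 0.0, -3.108]
wrist_force: [1.1, -5.5, 0.5]
finger_gap: 19.6
finger_force: 45.0
```

A steady 5 N shows the row is tight against the stop. Back off, lift, and take the straightedge back to where it lay.

Call:
arm_command:
  steps:
    - [0, 0, -3, 0, 0]
    - [0, 0, -6, 0, 0]
    - [0, 0, -6, -35, 0]
    - [0, 0, -6, -70, 0]
    - [0, 55, -6, -70, 0]
    - [0, 115, -6, -70, 0]
    - [0, 175, -6, -70, 3]
    - [0, 213, 30, -70, 6]
    - [0, 213, 85, -70, 10]
    - [0, 213, 140, -70, 13.5]
    - [0, 213, 195, -70, 13.5]
    - [0, 213, 195, -70, 13.5]
    - [0, 213, 195, -70, 13.5]
    - [0, 213, 195, -70, 13.5]

```text
clock: 42.38
eef_pos: [362.0, 190.8, 150.0]
eef_rot: [-3.142, -0.0, 2.938]
wrist_force: [0.8, -0.1, -0.6]
finger_gap: 19.6
finger_force: 45.0
```

```bash
python3 - <<'E'
from h import *
st()
shift([377.6,206.6,29],2.939)
E
```

```text
{'clock': 42.375, 'eef_pos': [362.037, 190.841, 149.979], 'eef_rot': [-3.142, -0.0, 2.938], 'wrist_force': [0.839, -0.111, -0.582], 'finger_gap': 19.575, 'finger_force': 44.999, 'joints': [0.396, 0.07, 1.981, 0.0, 1.091, -0.971]}
shift [-12.1  18.6 121. ] turn -0.1
```

Call:
arm_command:
  steps:
    - [0, -12, 18, 0, 0]
    - [0, -12, 18, 50, 0]
    - [0, -12, 18, 95, 0]
    - [0, -12, 18, 113, 0]
    - [0, -12, 18, 121, 0]
    - [0, -12, 18, 121, 0]
    - [0, -12, 18, 121, 0]
    - [0.5, -12, 18, 121, 0]
    - [0.5, -12, 18, 121, 0]
    - [0.5, -12, 18, 121, 0]
    - [0.5, -12, 18, 121, 0]
    - [0.5, -12, 18, 60, 0]
    - [0.5, -12, 18, 0, 0]
    - [0.5, -12, 18, -20, 0]
    - [0.5, -12, 18, -20, 0]

```text
clock: 44.25
eef_pos: [377.7, 207.3, 171.0]
eef_rot: [3.14, 0.002, 2.94]
wrist_force: [0.9, 0.7, -1.7]
finger_gap: 46.9
finger_force: 0.0
```

```bash
python3 - <<'E'
from h import *
st()
w=imaging.camera("wrist");blank(w,"straightedge",20)
shift([489.5,5.5,190],2.965)
E
```

```text
{'clock': 44.25, 'eef_pos': [377.665, 207.259, 170.97], 'eef_rot': [3.14, 0.002, 2.94], 'wrist_force': [0.915, 0.689, -1.701], 'finger_gap': 46.906, 'finger_force': 0.0, 'joints': [0.417, 0.088, 1.906, 0.0, 1.145, -0.952]}
straightedge 0.83 px [320.0, 190.0, 20.0, 112.0] c [377.  209.7] size [120.3  20.8] ang -12.1 tool shift [  0.7   2.6 149.6] turn 0.5
straightedge 0.68 px [594.0, 130.0, 50.0, 62.0] c [360.6 602.8] size [134.   37.5] ang -57.4 tool shift [ 95.7 384.4 149.6] turn 45.8
shift [-150.8 -174.6  -21.1] turn -1.5
```

The straightedge is back on the desk. Now to the knob, turned to match the open wing.

Call:
arm_command:
  steps:
    - [0.5, 0, -50, 0, -6]
    - [0.5, -10, -100, 0, -16]
    - [0.5, -40, -150, 0, -26]
    - [0.5, -90, -174.5, 0, -36]
    - [0.5, -150, -174.5, 0, -46]
    - [0.5, -151, -174.5, 0, -55]
    - [0.5, -151, -174.5, 10, -55]
    - [0.5, -151, -174.5, 10, -55]
    - [0.5, -151, -174.5, 10, -55]

```text
clock: 45.48
eef_pos: [489.7, 6.1, 159.9]
eef_rot: [3.141, -0.0, -2.386]
wrist_force: [-0.4, 0.4, 0.4]
finger_gap: 47.0
finger_force: 0.0
```

```bash
python3 - <<'E'
from h import *
st()
w=imaging.camera("wrist")
print([(np.round(a["rect"],1).tolist(),a["p"]) for a in find_in(w,"knob_grip")])
c=proj(w,[489.5,5.5,84],True);print(c);c=c.astype(int);save(w,"w13.png",(c[0]-100,c[1]-70,c[0]+100,c[1]+80),4)
E
```

```text
{'clock': 45.475, 'eef_pos': [489.656, 6.074, 159.88], 'eef_rot': [3.141, -0.0, -2.386], 'wrist_force': [-0.354, 0.398, 0.388], 'finger_gap': 46.969, 'finger_force': 0.0, 'joints': [-0.062, 0.233, 1.765, 0.0, 1.144, -2.389]}
[([315.6, 217.2, 30.6, 50.3], 0.77)]
[317.96365736 216.36813107]
```

View pics/w13.png

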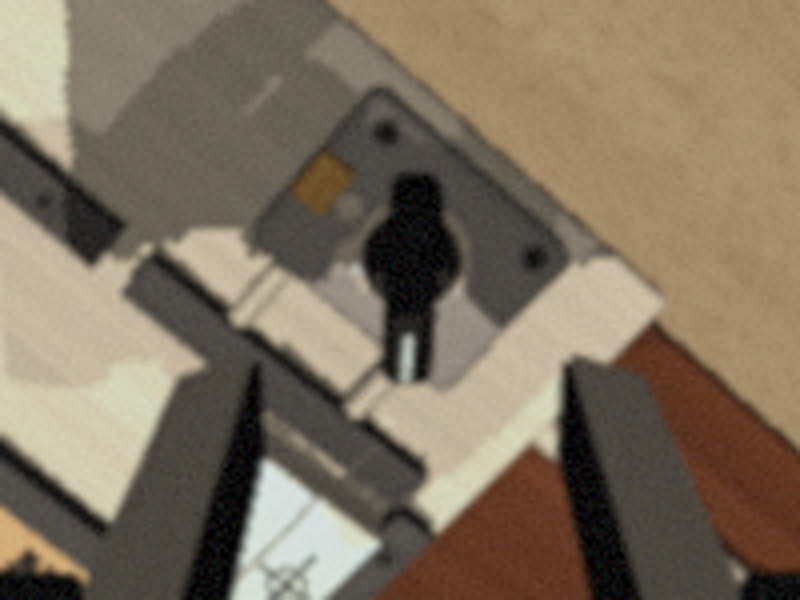

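The wing at (410,275) is upright between the fingers. Descend, grip and turn clockwise.

Call:
arm_command:
  steps:
    - [0.5, 0, 0, 40, 0]
    - [0.5, 0, 0, 75, 0]
    - [0.5, 0, 0, 75, 0]
    - [0, 0, 0, 75, 0]
    - [0, 0, 0, 75, 0]
    - [0, 0, 0, 75, 0]
    - [0, 0, 0, 75, 0]
    - [0, 0, 0, 75, 0]
    - [0, 0, 0, 75, 0]
    - [0, 0, 0, 75, 0]
  force: 58

```text
clock: 46.82
eef_pos: [489.9, 5.8, 85.4]
eef_rot: [3.141, -0.0, -2.384]
wrist_force: [-5.0, 0.9, 7.0]
finger_gap: 10.4
finger_force: 57.8
```

Call:
arm_command:
  steps:
    - [0, 0, 0, 0, 4]
    - [0, 0, 0, 0, 8]
    - [0, 0, 0, 0, 12]
    - [0, 0, 0, 0, 16]
    - [0, 0, 0, 0, 20]
    - [0, 0, 0, 0, 24]
    - [0, 0, 0, 0, 28]
    - [0, 0, 0, 0, 32]
    - [0, 0, 0, 0, 36]
    - [0, 0, 0, 0, 40]
    - [0, 0, 0, 0, 44]
    - [0, 0, 0, 0, 48]
    - [0, 0, 0, 0, 52]
    - [0, 0, 0, 0, 56]
    - [0, 0, 0, 0, 60]
    - [0, 0, 0, 0, 64]
    - [0, 0, 0, 0, 68]
    - [0, 0, 0, 0, 72]
    - [0, 0, 0, 0, 72]

```text
clock: 49.2
eef_pos: [489.9, 6.0, 85.4]
eef_rot: [3.142, -0.001, 2.642]
wrist_force: [-4.7, 1.5, 7.4]
finger_gap: 10.5
finger_force: 57.9
```

```bash
python3 -c "
from h import *
s=st();print(s['moment'])"
```

```text
{'clock': 49.2, 'eef_pos': [489.912, 5.969, 85.439], 'eef_rot': [3.142, -0.001, 2.642], 'wrist_force': [-4.723, 1.486, 7.413], 'finger_gap': 10.466, 'finger_force': 57.939, 'joints': [-0.063, 0.338, 1.827, 0.0, 0.977, -1.134]}
[0.40029985 0.89332967 0.12100614]
```

Turned 1.26 rad with the grip intact. I've already viewed more pictures than the 14 allowed, so from here I'll check only by number. Release, lift, and verify the row.

Call:
arm_command:
  steps:
    - [0, 0, 0, 0, 0]
    - [0.5, 0, 0, 0, 0]
    - [0.5, 0, 0, 0, 0]
    - [0.5, 0, 0, 0, 0]
    - [0.5, 0, 0, 0, 0]
    - [0.5, 0, 0, -50, 0]
    - [0.5, 0, 0, -90, -8]
    - [0.5, 0, 0, -90, -18]
    - [0.5, 0, 0, -90, -28]
    - [0.5, 0, 0, -90, -30.5]
    - [0.5, 0, 0, -90, -30.5]

```text
clock: 50.58
eef_pos: [490.1, 5.7, 174.9]
eef_rot: [3.142, -0.0, -3.109]
wrist_force: [-0.0, 0.3, 0.3]
finger_gap: 47.2
finger_force: 0.0
```

```bash
cat >> h.py <<'E'
def rect_own(p,name,z,ref):
    for a in trace(p,name)[:1]:
        cs=max(cv2.findContours(a["region"].astype(np.uint8),0,1)[0],key=cv2.contourArea)[:,0]
        P=np.array([at(p,u,v,z,True)[:2] for u,v in cs])-ref
        c,s=np.cos(YS),np.sin(YS);Q=np.c_[c*P[:,0]+s*P[:,1],-s*P[:,0]+c*P[:,1]]
        (cc,wh,an)=cv2.minAreaRect(Q.astype(np.float32))
        print(name,round(a["p"],2),"own centre",np.round(cc,1),"wh",np.round(wh,1),"ang",round(an,1),"min",Q.min(0).round(1),"max",Q.max(0).round(1))
E
python3 - <<'E'
from h import *
st()
w=imaging.camera("wrist");ref=np.array([575.1,53.7])
rect_own(w,"marked_blank_center",57,ref);rect_own(w,"blank_1_center",57,ref);rect_own(w,"knob_grip",84,ref)
# wing direction: dark pixels near knob
g=w["img"].max(2);c=proj(w,[490,6,84],True).astype(int);x0,y0=c-24
m=(g[y0:y0+48,x0:x0+48]<32).astype(np.uint8);n,l,stt,_=cv2.connectedComponentsWithStats(m)
k=1+np.argmax(stt[1:,4]);v,u=np.nonzero(l==k)
P=np.array([at(w,a+x0,b+y0,84,True)[:2] for a,b in zip(u,v)])
ev=np.linalg.eigh(np.cov(P.T));d=ev[1][:,1];an=np.degrees(np.arctan2(d[1],d[0]));print("wing",len(P),P.mean(0),"angle",(an+90)%180-90,np.sqrt(ev[0]))
shift([502.5,-181.2,160],3.176)
E
```

```text
{'clock': 50.575, 'eef_pos': [490.09, 5.742, 174.917], 'eef_rot': [3.142, -0.0, -3.109], 'wrist_force': [-0.027, 0.251, 0.254], 'finger_gap': 47.19, 'finger_force': 0.0, 'joints': [-0.063, 0.216, 1.747, 0.0, 1.178, -1.667]}
marked_blank_center 0.56 own centre [-0.9 -9.3] wh [20.  51.8] ang 89.1 min [-26.9 -19.6] max [25.1  0.5]
blank_1_center 0.78 own centre [ -1.3 -29.4] wh [51.8 21.1] ang 0.2 min [-27.1 -40. ] max [ 24.6 -18.9]
knob_grip 0.76 own centre [-88.8 -43.6] wh [42.3 25.6] ang 8.4 min [-110.4  -57.4] max [-67.4 -31.9]
wing 531 [483.68271473   7.2564177 ] angle -15.820758149001762 [4.00512869 8.74431556]
shift [  -6.3 -187.3   14.9] turn -0.1
```

The row reads well: centres at -9.3 and -29.4 mm with x about -1. The wing sits about 18–20° past own x, so the knob is at about 1.05 rad and has clicked. On to the post.

Call:
arm_command:
  steps:
    - [0.5, -3, -60, 0, 0]
    - [0.5, -6, -120, 0, 0]
    - [0.5, -6, -187, 0, 0]
    - [0.5, -6, -187, 0, 0]
    - [0.5, -6, -187, 0, 0]
    - [0.5, -6, -187, 50, 0]
    - [0.5, -6, -187, 85, 0]
    - [0.5, -6, -187, 100, 0]
    - [0.5, -6, -187, 100, 0]
    - [0, -6, -187, 100, 0]
    - [0, -6, -187, 100, 0]
    - [0, -6, -187, 100, 0]
    - [0, -6, -187, 100, 0]
    - [0, -6, -187, 100, 0]
    - [0, -6, -187, 100, 0]
  force: 35

```text
clock: 52.65
eef_pos: [502.6, -180.9, 75.5]
eef_rot: [-3.142, 0.001, -3.108]
wrist_force: [-2.0, 3.2, 6.8]
finger_gap: 17.4
finger_force: 35.0
```

Call:
arm_command:
  steps:
    - [0, 0, 5, 0, 0]
    - [0, 0, 12, 0, 0]
    - [0, 0, 20, 0, 0]
    - [0, 0, 28, 0, 0]
    - [0, 0, 36, 0, 0]
    - [0, 0, 44, 0, 0]
    - [0, 0, 52, 0, 0]
    - [0, 0, 60, 0, 0]
    - [0, 0, 68, 0, 0]
    - [0, 0, 76, 0, 0]
    - [0, 0, 84, 0, 0]
    - [0, 0, 92, 0, 0]
    - [0, 0, 100, 0, 0]
    - [0, 0, 108, 0, 0]
    - [0, 0, 115, 0, 0]
    - [0, 0, 120, 0, 0]
    - [0, 0, 120, 0, 0]
    - [0, 0, 120, 0, 0]

```text
clock: 54.9
eef_pos: [498.3, -60.8, 75.5]
eef_rot: [3.142, -0.0, -3.108]
wrist_force: [-5.1, 1.9, 9.9]
finger_gap: 17.1
finger_force: 35.0
```

Call:
arm_command:
  steps:
    - [0.5, 0, 0, 0, 0]
    - [0.5, 0, 0, 0, 0]
    - [0.5, 0, 0, 0, 0]
    - [0.5, 0, 0, 0, 0]
    - [0.5, 0, 0, -50, 0]
    - [0.5, 0, 0, -80, 0]
    - [0.5, 60, 0, -80, 0]
    - [0.5, 120, 0, -80, 0]
    - [0.5, 120, 50, -80, 0]
    - [0.5, 120, 100, -60, 0]
    - [0.5, 120, 150, -50, 0]
    - [0.5, 120, 200, -50, 0]
    - [0.5, 120, 230, -50, 0]
    - [0.5, 120, 230, -50, 0]
    - [0.5, 120, 230, -50, 0]

```text
clock: 56.78
eef_pos: [370.7, 164.4, 124.9]
eef_rot: [-3.141, -0.0, -3.108]
wrist_force: [0.4, -0.2, 0.5]
finger_gap: 46.9
finger_force: 0.0
```

```bash
python3 - <<'E'
from h import *
st()
w=imaging.camera("wrist")
print("bit guess px",proj(w,[568,168,64],True),"mark",proj(w,[571,164,57],True), "camera",ray(w,320,200,True)[0])
for k in("marked_blank_center","blank_1_center","drill_stand"): print(k,[(np.round(a["rect"],1).tolist(),round(a["p"],2)) for a in find_in(w,k)][:2])
np.save("w14.npy",w["img"])
E
```

```text
{'clock': 56.775, 'eef_pos': [370.679, 164.423, 124.89], 'eef_rot': [-3.141, -0.0, -3.108], 'wrist_force': [0.441, -0.221, 0.492], 'finger_gap': 46.895, 'finger_force': 0.0, 'joints': [0.327, 0.1, 2.015, -0.0, 1.027, -1.277]}
bit guess px [315.33944797 393.1184182 ] mark [311.71338812 389.93234097] camera [288.14247263 163.20574607 285.55404266]
marked_blank_center []
blank_1_center [([290.9, 373.9, 10.9, 5.4], 0.59)]
drill_stand [([209.6, 320.7, 329.6, 108.0], 0.59)]
```

Call:
arm_command:
  steps:
    - [0.8, 0, 0, -55, 0]
    - [0.8, -45, 2, -55, 0]
    - [0.8, -93, 3, -55, 0]
    - [0.8, -93, 3, -55, 0]
    - [0.8, -93, 3, -55, 0]
    - [0.8, -93, 3, -55, 0]

```text
clock: 57.72
eef_pos: [462.9, 170.8, 180.1]
eef_rot: [3.142, 0.0, -3.108]
wrist_force: [-0.5, -0.8, 0.0]
finger_gap: 75.3
finger_force: 0.0
```

```bash
python3 - <<'E'
from h import *
st()
w=imaging.camera("wrist")
b=proj(w,[568,168,64],True);print("bit guess px",b,"mark",proj(w,[571,164,57],True), "camera",ray(w,320,200,True)[0])
for k in("marked_blank_center","blank_1_center","drill_stand"): print(k,[(np.round(a["rect"],1).tolist(),round(a["p"],2)) for a in find_in(w,k)][:2])
g=w["img"].mean(2).round().astype(int);u,v=b.round().astype(int)
print("cols",u-16,"rows",v-16)
for r in range(v-16,v+20): print(r,' '.join(f"{x:3d}" for x in g[r,u-22:u+22]))
E
```

```text
{'clock': 57.725, 'eef_pos': [462.901, 170.802, 180.138], 'eef_rot': [3.142, 0.0, -3.108], 'wrist_force': [-0.522, -0.809, 0.025], 'finger_gap': 75.319, 'finger_force': 0.0, 'joints': [0.279, 0.217, 1.733, -0.0, 1.192, -1.325]}
bit guess px [312.12129829 298.32488667] mark [308.51562052 296.8973279 ] camera [380.33918774 169.57009736 340.80265841]
marked_blank_center [([307.8, 295.1, 18.1, 41.0], 0.64)]
blank_1_center [([290.6, 294.3, 19.3, 35.2], 0.74)]
drill_stand [([213.0, 283.1, 329.7, 189.4], 0.81), ([356.8, 113.7, 48.1, 115.7], 0.16)]
cols 296 rows 282
282 147 146 144 146 139 145 140 135 127 124 122 125 126 123 119 112 115 112 115 113 115 115 115 112 115 117 108  88  51  34  34  39  42  34  42  47  42  53  80  87  77  65  55  55
283 147 147 146 141 138 129 127 120 115 105 112 113 116 116 117 112 111 114 115 118 112 114 114 116 114 117 107  89  52  40  36  31  35  37  37  35  42  52  71  86  83  65  53  63
284 142 149 147 144 137 121 115 112 107 103 108 113 119 111 114 118 113 115 114 115 118 120 114 116 108 116 112  88  50  36  41  37  39  36  37  31  37  50  73  83  79  65  58
[... 5244 characters left out ...]
 111 106  99 106  98  94 102 104 106 107 105 102  78  73  61  61  63  59  60  62  62  65  59  59  58  63  64  64  66  68  71  65  71 104 150 168 137  86  71  67
315 142 144 138 115  91  77  77  76  73  69  73  84  78  79  79  79  67  68  63  66  67  61  61  62  65  58  63  64  65  58  56  58  62  67  65  69  74 109 147 162 138  88  62  64
316  97  94  92  80  65  51  52  45  48  43  40  43  52  49  55  55  63  62  57  68  66  61  68  71  61  64  61  62  60  62  52  48  57  65  70  70  81 105 152 166 136  89  67  66
317  76  80  79  75  62  49  48  38  40  41  32  35  34  44  45  52  62  63  68  62  62  62  66  65  61  60  67  58  67  64  52  55  57  69  71  77  81 101 141 159 129  90  67  70
```

```bash
python3 - <<'E'
from h import *
w=imaging.camera("wrist")
m=at(w,308,298,57,True);b=at(w,313,301.5,64,True);print(m,b)
d=(b-m)[:2];c,s=np.cos(YS),np.sin(YS);print("own d",c*d[0]+s*d[1],-s*d[0]+c*d[1])
for r in(300,303):print(at(w,313,r,64,True))
shift([*(np.array([498.3,-60.8])),130],3.176)
E
```

```text
[573.00870494 163.6752201   57.        ] [572.64747173 169.24452387  64.        ]
own d -0.1677996913169536 5.578483412670859
[570.6694632  169.19837546  64.        ]
[574.63880742 169.29087609  64.        ]
shift [ -27.1 -232.9   50.2] turn -0.0
```

Mark at pixel (308,298), tip at (313,301.5): the sled needs 5.6 mm more along y, and the x difference is about 0. Back to the post for the correction.

Call:
arm_command:
  steps:
    - [0.5, 0, -58, 0, 0]
    - [0.5, 0, -116, 0, 0]
    - [0.5, -10, -174, 0, 0]
    - [0.5, -27, -233, 20, 0]
    - [0.5, -27, -233, 20, 0]
    - [0.5, -27, -233, 70, 0]
    - [0.5, -27, -233, 98, 0]
    - [0.5, -27, -233, 104.5, 0]
    - [0.5, -27, -233, 104.5, 0]
    - [0.5, -27, -233, 104.5, 0]

```text
clock: 59.22
eef_pos: [499.0, -60.9, 76.8]
eef_rot: [-3.141, 0.002, -3.108]
wrist_force: [0.7, -0.0, -0.6]
finger_gap: 47.0
finger_force: 0.0
```

Call:
arm_command:
  steps:
    - [0, 0, 0, 0, 0]
    - [0, 0, 0, 0, 0]
    - [0, 0, 0, 0, 0]
    - [0, 0, 0, 0, 0]
    - [0, 0, 0, 0, 0]
    - [0, 0, 0, 0, 0]
    - [0, 0, 0, 0, 0]
  force: 30

```text
clock: 60.1
eef_pos: [498.4, -61.0, 75.6]
eef_rot: [3.142, 0.0, -3.108]
wrist_force: [-1.3, 2.5, 3.6]
finger_gap: 17.2
finger_force: 30.0
```

Call:
arm_command:
  steps:
    - [0, 0, 1, 0, 0]
    - [0, 0, 2, 0, 0]
    - [0, 0, 3, 0, 0]
    - [0, 0, 4, 0, 0]
    - [0, 0, 5, 0, 0]
    - [0, 0, 5.8, 0, 0]
    - [0, 0, 5.8, 0, 0]
    - [0, 0, 5.8, 0, 0]
    - [0, 0, 5.8, 0, 0]

```text
clock: 61.22
eef_pos: [498.2, -55.7, 75.6]
eef_rot: [-3.141, 0.0, -3.108]
wrist_force: [-1.4, -4.2, 4.4]
finger_gap: 17.2
finger_force: 30.0
```

Call:
arm_command:
  steps:
    - [0.5, 0, 0, 0, 0]
    - [0.5, 0, 0, 0, 0]
    - [0.5, 0, 0, 0, 0]
    - [0.5, 0, 0, 0, 0]
    - [0.5, 0, 0, -50, 0]
    - [0.5, 0, 0, -104, 0]
    - [0.8, 27, 0, -104, 0]
    - [0.8, 27, 55, -104, 0]
    - [0.8, 27, 110, -104, 0]
    - [0.8, 27, 165, -104, 0]
    - [0.8, 27, 227, -104, 0]
    - [0.8, 27, 227, -104, 0]
    - [0.8, 27, 227, -104, 0]
    - [0.8, 27, 227, -104, 0]

```text
clock: 62.98
eef_pos: [463.8, 169.6, 179.5]
eef_rot: [-3.142, 0.0, -3.11]
wrist_force: [0.2, 0.9, 0.8]
finger_gap: 75.3
finger_force: 0.0
```

```bash
python3 - <<'E'
from h import *
st()
w=imaging.camera("wrist")
b=proj(w,[572.6,169.2,64],True);print("tip",b,"mark want",proj(w,[572.8,169.2,57],True))
g=w["img"].mean(2).round().astype(int);u,v=b.round().astype(int)
print("col0",u-12)
for r in range(v-14,v+12): print(r,' '.join(f"{x:3d}" for x in g[r,u-12:u+13]))
E
```

```text
{'clock': 62.975, 'eef_pos': [463.782, 169.627, 179.48], 'eef_rot': [-3.142, 0.0, -3.11], 'wrist_force': [0.182, 0.906, 0.772], 'finger_gap': 75.253, 'finger_force': 0.0, 'joints': [0.276, 0.219, 1.732, -0.0, 1.19, -1.326]}
tip [314.45847412 301.62061848] mark want [314.54459768 298.15795481]
col0 302
288 117 107 100  98 107 117 113 115 116 110 117 112 105 114 111 113 111 113 114 117 112  91  55  30  39
289 115 110 101 102 110 113 115 115 112 116 110 102  99 106 115 117 112 115 113 116 109  85  56  36  27
290 111 112 102 102 112 114 113 115 114 118 113 101  88  98 109 114 115 113 114 114 108  86  56  41  36
291 116 105 101 100 105 112 114 118 114 113 112  97  80  99 112 116 116 112 115 115 109  88  49  28  38
292 112 114 104 100 107 114 112 118 115 119 109  95  78  94 111 115 115 114 112 110 111  81  52  36  36
293 111 111 102  99 108 112 114 116 109 112 102  84  72  92  96 111 112 110 114 112 111  84  50  34  44
294 116 107 103 107 111 112 113 107 104 101  96  84  68  83  95  97 107 107 116 112 104  81  50  30  38
295 112 111 100  98 107 106 108 103  93  93  96  83  68  83  90  96 1
[... 1206 characters left out ...]
 112 111 111 111  97  72  41  50  90 110 110 112 113 133 164 142  91  65  59
308 117 108 101  99 104 108 111 109 113 110  96  64  40  52  88 109 113 110 115 134 161 138  89  71  68
309 113 115 103  97 106 111 115 111 114 108  92  66  42  51  88 102 109 108 113 137 156 141  90  71  70
310 111 110 101  97 105 114 107 110 103  92  83  59  57  57  73  92 103 103 108 135 158 144  92  72  64
311 112 112 105  98 108 111 104 105  94  78  73  64  59  58  65  70  84  98 106 136 161 142  99  66  66
312 112 108 111 107 108 106 102  87  74  69  64  59  59  64  62  67  66  79  98 132 157 137  94  70  62
313 110 107 107 106 108 101  86  73  66  64  64  57  65  60  60  62  63  68  83 129 157 140  94  68  67
```

The cross (column 314.0) and the bit (column 314.4) coincide to about 0.5 mm, and the robot touches nothing. Handing in.

```bash
python3 -c "
from h import *
w=imaging.camera('wrist');ref=np.array([571.0,179.5])
for k in('marked_blank_center','blank_1_center'): rect_own(w,k,57,ref)
print(job.sign_off());st()"
```

```text
marked_blank_center 0.59 own centre [ -3.7 -11.9] wh [48.5 19.3] ang 0.0 min [-27.9 -21.6] max [20.6 -2.3]
blank_1_center 0.57 own centre [ -2. -31.] wh [51.6 20.9] ang 0.2 min [-27.9 -41.5] max [ 23.8 -20.6]
the job is handed in; nothing more can be done
None
the job is handed in; nothing more can be done
```

Job handed in (no verdict came back): both blanks (marked and plain) are clamped in a closed row at the end stop, the straightedge is back on the desk, and the cross is about 0.5 mm from the bit by my last wrist-camera reading; I viewed 16 pictures, over the limit of 14.

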